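# Clamp a circuit board in a ratchet board clamp

## Task

Fix the circuit board that stands on four spacers in the ratchet clamp, ready for soldering. The jaws stand too close for it: throw the pawl back, turn the knob back to open them, stand the board square on the rails between the jaws, drop the pawl in again, and turn the knob on click by click until you feel the board gripped firmly, then stop, so that the pawl holds it there without bowing it. Do not force the ratchet back against its pawl, and leave the tools and supplies round about where they lie.

Things in the scene. Friction and masses are not known exactly. Their poses are not given: they have to be found in the camera images.
- clamp_bed: Ratchet board clamp, bolted to the bench: grey bed plate 76x300x8 mm, two steel rails, moving jaw, end jaw, gear head with knob and ratchet. Origin: centre of the underside, on the bench top; z up, y along the 300 mm length from the knob end (-y) to the end jaw (+y), x across. The mm places told for the other parts are in this frame.
- rail_mid (a point): Point midway between the rails' tops, at y = +45. The rails carry the board's spacers: 12 mm wide, at x = -21 and +21, y = -41 to +145, tops 24 mm above the bench. Beyond x = -27 and +27 all is open down to the bed plate, 8 mm above the bench. Both jaws are 60 mm wide in x, their upright faces 25 to 49 mm above the bench.
- jaw_face (a point): Centre of the moving jaw's face, which looks to +y, 35.5 mm above the bench; y = -13 when fully open. Opposite is the end jaw's sprung pad (about 1.5 N per mm, 16 mm of give, then solid). Unpressed it stands at y = +94 to +106, set anew each time and not told, so the grip must be felt. A grip of 6 to 20 N is firm; over 40 N cracks the board.
- jaw (a joint): Travel of the moving jaw in m: 0 fully open, growing as it closes towards the end jaw (+y), 0.035 at most. It is geared to the knob, 18 mm per rad; only the knob moves it.
- knob (a joint): Angle of knob and ratchet wheel in rad: 0 = jaw fully open, growing clockwise seen from above (closing), at most 1.95. 24 teeth: a click is 0.262 rad, 4.7 mm of jaw. Turned slowly, idle, it takes 0.03 to 0.07 N m (0.1 more per rad/s, greased); held still it pulls back with 0.016 to 0.019 N m per N of grip. Let go, it springs back to the last tooth passed. With the pawl in it cannot turn back.
- knob_grip (a point): Mid-height point on the upright axis of the black fluted round knob (42 mm across, 71 to 99 mm above the bench, this point at 85), at x = 0, y = -75. The ratchet wheel below it, 72 mm across, tops out 50 mm above the bench, its teeth on the upper face. Forcing it back against the pawl (over 30 N between wheel and pawl) strains the ratchet.
- pawl (a joint): Swing of the drop pawl in rad: 0.00 to 0.06 with its nose in or on the teeth, growing as it is thrown back, 1.75 fully back at its stop. A bell crank of 90 g, free on its pin: a nose arm 62 mm long and, square to it, a thumb arm 36 mm long. Its own weight keeps it on either side; it tips over by itself past about 0.85.
- pawl_pivot (a point): The pawl's pin, along x, 52 mm above the bench, at x = -30, y = -137. Pawl in: the nose arm lies level towards +y, the thumb arm stands upright; push that towards -y to throw the pawl back. Pawl back: the nose arm (9 mm thick) stands up to 114 mm above the bench, leaning 10 degrees to -y; push it towards +y to drop it in. Fork cheeks beside it reach 58 mm.
- pawl_thumb (a point): Centre of the cross roll (13 mm thick, 18 mm long along x) on the end of the pawl's thumb arm, 36 mm from the pin; 88 mm above the bench with the pawl in.
- board_center (a point): Centre of the board's plate: green circuit board, 60 mm (its x) by 100 mm (its y) by 3 mm, 0.10 to 0.20 kg, on four brass spacers 10 mm long (x = -21, 21, y = -42, 42 mm), so this point is 11.5 mm above what it stands on. Parts reach 16 mm above this point, none beyond the plate's edges. Either way round in the clamp will do.
- flux_pen: Bystander, not to be disturbed: flux pen, 115x14x15 mm, lying flat; origin at the centre of its underside.
- screwdriver: Bystander, not to be disturbed: small screwdriver, 151x14x13 mm, lying; origin at the centre of its underside.
- solder_reel: Bystander, not to be disturbed: reel of solder standing on its flange, 56 mm across, 58 mm high; origin at the centre of its underside.

How it is judged:
By the outcome, as a careful person would: the job done as asked, in the order asked, and still so for the second after the job is handed in, with the robot touching nothing.
It also fails if it takes over 72 s, if anything falls off the work surface, if the arm or the gripper's body presses on something with over 40 N, if the wrist force passes 120 N, or if a joint passes its speed limit or range.

## Robot

A 6-joint arm with a two-finger parallel gripper is mounted at the origin on a cart in front of the work surface, level with it; the furniture and walls round the work are solid. World frame = base frame: x ahead of the robot, y to its left, z up, the work surface at z = 0. Lengths are in mm, angles in rad, forces in N, time in s.
With the tool pointing down it reaches from about 350 to 875 mm from the base axis. Payload 4.2 kg.
Tool frame: the origin (TCP) lies on the centre line of the jaws, within the pads' length; the fingertips stand 14 mm ahead of it and the grasp point (between the pads) lies 5 mm behind it (tcp_to_tips is the distance from the TCP to the fingertips, in mm); z points along the fingers, y is the direction in which the jaws open and shut (so a half turn about z gives the same grasp; the last joint's range is limited). The gripper opens to 85 mm and grips with 20 to 120 N. Pads are 22 mm wide; open, the fingers measure 114 mm over their backs; the gripper's body (76 mm by 85 mm) begins 54 mm behind the grasp point. The pads swing forward as they close: fully open they stand 13 mm farther back than shut.
Start: joints at [-0.965, 0.385, 0.008, 0, -1.194, -0.259], TCP at [212.446, -587.764, 245.312] pointing down, gripper open.
Joint ranges: [-3.14, 3.14], [-1.21, 2.06], [-1.07, 1.41], [-3.16, 2.05], [-2.99, -0.16], [-3.1, 3.1]. Speed limits (rad/s): [2.79, 2.79, 3.14, 3.14, 3.14, 3.14].

## Interface

Orientations are given as a unit quaternion [x, y, z, w].
In Python, from bench import read_state, get_image, job_done, tcp_to_tips gives the robot as it stands. The module is installed in compiled form; this text tells all that it offers.
- The arm moves only by the tool play_rows, never from a script. Its argument "targets" is a list of rows, each an object of numbers: "gripper": the gripper's target within -1 to 1 (shut at 1, half-way at 0, fully open at -1); "tx", "ty", "tz": the shift along the tool's x, y, z scaled (see below); "spin": the turn about the tool's z scaled (see below). A call has 1 to 12 rows; each row is the pose to reach, as a shift and turn from the pose commanded when the call began, along the tool's axes at that moment; what a row does not reach only later rows make up. The controller multiplies each number of a shift by 0.25 m and each number of a turn by pi/4 rad. A row lasts 1/8 s, in which the tool goes at most 62.5 mm and 10.7 degrees, less where a joint would pass 70% of its speed; a pose out of reach is approached as far as the arm can. A call with a number of a shift or a turn outside -1 to 1 is refused whole. A call with a gripper value outside its range is refused whole. The fingers move at their own pace and stop on an object; the grip force is fixed at half the most. Time passes only in rows, so rows that repeat a pose let the fingers close. It gives the time, the measured TCP pose, the force and the opening at its end, in the units of the state.
- read_state(): the state, without advancing time (a new reading comes with each control period).
- get_image(name): name is "scene" or "top" or "wrist"; returns a dict with "frame" (480x640x3 uint8, red, green, blue), "depth" (480x640 float32, mm along the optical axis (not along the pixel's ray), 0 where there is no reading), "mtx" (3x3 intrinsics, pixels), "world_to_cam" (4x4, takes a point from world to camera coordinates). Camera axes: x right, y up, looking along -z (the intrinsics and any distortion apply to the point x, -y, -z); pixel columns grow to the right and rows downward; lengths in mm; the calibration is good to about 2 mm. A picture is of the moment at which its call begins.
- job_done(): hands the job in, once; it reports no verdict.
The state is a dict: "clock": time; "joints": joint angles; "joint_vel": joint speeds; "joint_efforts": joint torques, N m; "position": TCP position; "ee_rot": TCP orientation; "contact_force": force on the tool from outside, world axes, zero at the start; "wrist_torque": the same for the moment, N m; "gripper_width": finger opening in mm.
Only numpy, scipy, OpenCV 4.12 (cv2) and the standard library are available. Lean on these libraries where they do the work, as an engineer would, in place of code of your own. Each camera call takes 0.05 s, during which the arm holds its last target.

## Working session

There is one attempt and no reset: what is moved stays moved. The work goes in short steps, Python scripts to look and compute and a tool call to move; the robot and the scene stay as the last step left them, time stands still between calls to the robot, and variables do not carry over. Pictures are saved under pics/ and viewed, and the job is handed in when it is done.

Besides the shell and the picture viewer there is one more tool, called as name([rows], argument=value, ...), one row to a line, values as JSON. play_rows: Moves the arm, as the interface text tells. Its arguments: {"type":"object","properties":{"targets":{"type":"array","items":{"type":"object","properties":{"gripper":{"type":"number"},"tx":{"type":"number","minimum":-1,"maximum":1},"ty":{"type":"number","minimum":-1,"maximum":1},"tz":{"type":"number","minimum":-1,"maximum":1},"spin":{"type":"number","minimum":-1,"maximum":1}}}}},"required":["targets"]}

```bash
mkdir -p pics; ls; python3 - <<'E'
from bench import *
import cv2
print(read_state(), tcp_to_tips)
for n in ["scene","top","wrist"]:
    i=get_image(n); cv2.imwrite(f"pics/{n}0.png",i["frame"][:,:,::-1]); print(n,i["mtx"].tolist(),i["world_to_cam"].round(3).tolist())
E
```

```text
pics
{'clock': 0.0, 'joints': array([-9.65411118e-01,  3.85564471e-01,  6.60408163e-03, -4.94246971e-04,
       -1.19397339e+00, -2.58598927e-01]), 'joint_vel': array([ 0.000835  , -0.00088456, -0.00062403, -0.000634  , -0.00048984,
       -0.00125653]), 'joint_efforts': array([ 8.12721610e-04, -3.92285621e+01,  1.88398737e+01,  4.18632969e+00,
       -4.72899686e-03,  1.08832282e-05]), 'position': array([ 212.2516019 , -587.26565099,  244.20895478]), 'ee_rot': array([-1.72435681e-01,  9.85020173e-01,  1.06671370e-03, -2.38868896e-04]), 'contact_force': array([-0.5620354 ,  0.24980656, -0.13690155]), 'wrist_torque': array([0.00599605, 0.03960179, 0.0353185 ]), 'gripper_width': 85.29510290553519} 14.0
scene [[588.5798789419123, 0.0, 323.2855911896681], [0.0, 588.5798789419123, 234.7445982901166], [0.0, 0.0, 1.0]] [[-0.438, -0.899, -0.017, 228.334], [0.537, -0.277, 0.797, -361.329], [-0.721, 0.34, 0.604, -927.904], [0.0, 0.0, 0.0, 1.0]]
top [[624.013743486481, 0.0, 312.62818194726793], [0.0, 624.013743486481, 239.01293088204002], [0.0, 0.0, 1.0]] [[-0.029, -0.999, -0.014, -0.54], [0.994, -0.03, 0.107, -536.306], [-0.108, -0.011, 0.994, -1113.113], [0.0, 0.0, 0.0, 1.0]]
wrist [[351.42291750884374, 0.0, 322.9087481277369], [0.0, 351.42291750884374, 239.0589206296173], [0.0, 0.0, 1.0]] [[-0.339, 0.941, 0.001, 623.196], [-0.897, -0.323, -0.302, 39.948], [-0.284, -0.104, 0.953, -380.307], [0.0, 0.0, 0.0, 1.0]]
```

View pics/top0.png

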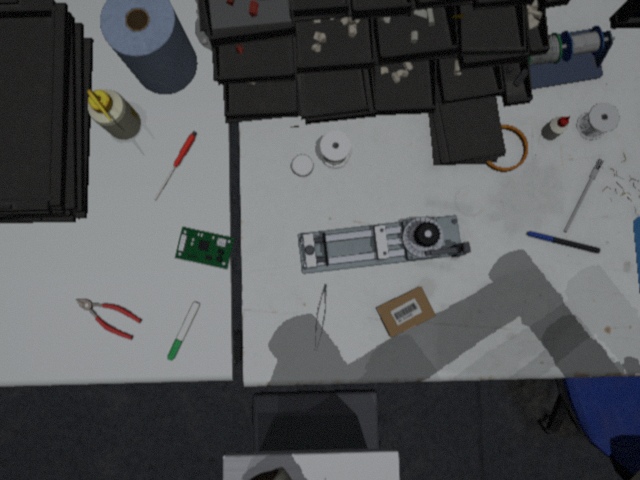

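View pics/scene0.png

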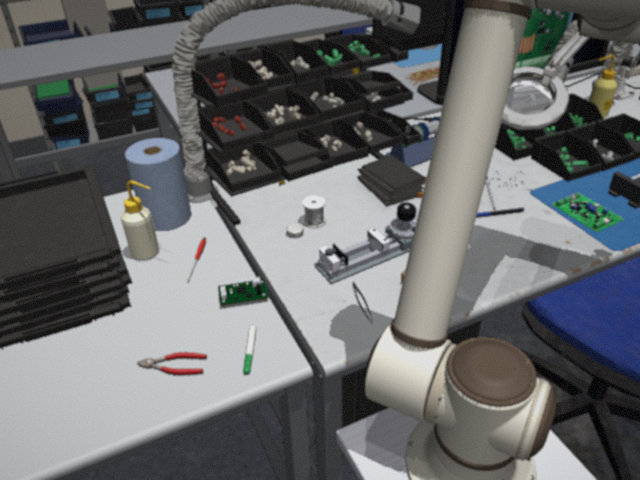

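```bash
cat > h.py <<'E'
from bench import *
import cv2, numpy as np
def unproj(i,u,v,z=None):
    """pixel -> world; on plane z, or by depth"""
    M=np.array(i["world_to_cam"]);R=M[:3,:3];t=M[:3,3];K=i["mtx"]
    d=np.array([(u-K[0,2])/K[0,0],-(v-K[1,2])/K[1,1],-1.0])
    o=-R.T@t; dw=R.T@d
    if z is None: s=float(i["depth"][int(round(v)),int(round(u))])
    else: s=(z-o[2])/dw[2]
    return o+s*dw
def proj(i,p):
    M=np.array(i["world_to_cam"]);K=i["mtx"];c=M[:3,:3]@np.asarray(p,float)+M[:3,3]
    return np.array([K[0,2]+K[0,0]*c[0]/-c[2],K[1,2]-K[1,1]*c[1]/-c[2]])
def crop(i,name,x0,y0,w,h,f):
    cv2.imwrite("pics/"+name,cv2.resize(i["frame"][y0:y0+h,x0:x0+w,::-1],None,fx=f,fy=f,interpolation=cv2.INTER_CUBIC))
E
python3 - <<'E'
from h import *
i=get_image("top")
crop(i,"t_clamp.png",290,200,190,80,4)
crop(i,"t_board.png",165,215,80,60,8)
print([unproj(i,u,v).round(1).tolist() for u,v in [(427,233),(320,160),(205,247),(270,300),(200,300),(310,262)]])
E
```

```text
[[532.5, -213.0, 102.1], [689.1, -34.6, 3.3], [528.5, 183.1, 17.6], [427.6, 66.4, -0.4], [431.4, 196.6, 0.8], [492.3, -10.9, 53.0]]
```

View pics/t_clamp.png

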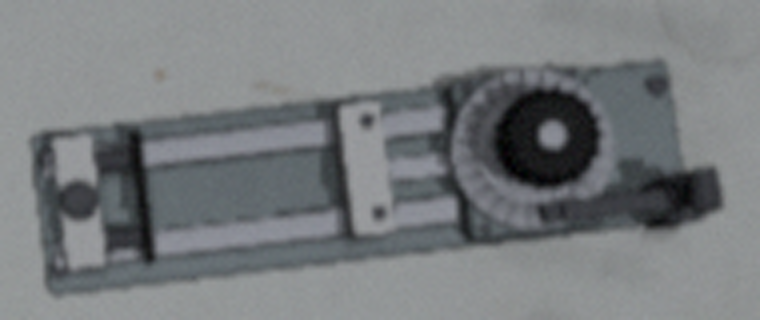

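View pics/t_board.png

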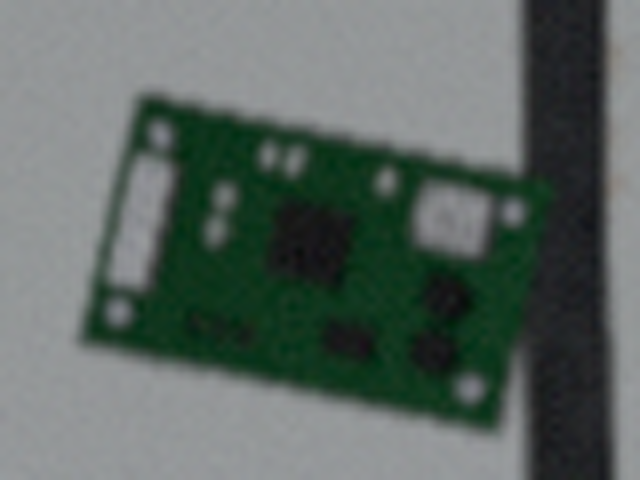

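View pics/wrist0.png

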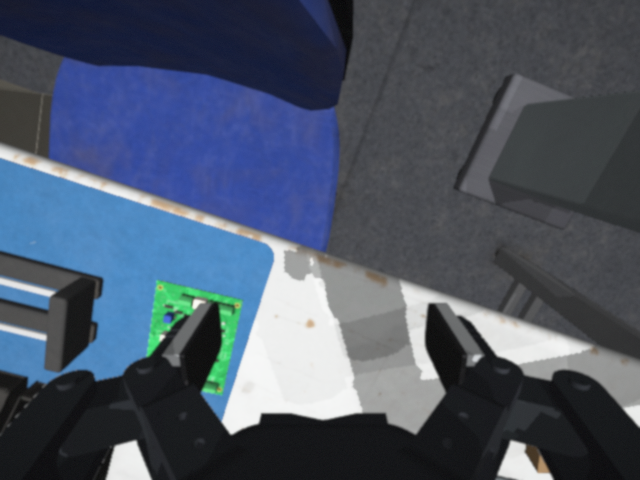

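```bash
python3 - <<'E'
from h import *
i=get_image("top"); f=i["frame"]
pc={k:unproj(i,290+(u)/4-.4,200+v/4-.4,8) for k,(u,v) in dict(tr=(665,60),tl=(32,133),bl=(50,293)).items()}
for k,v in pc.items(): print(k,v.round(1))
hsv=cv2.cvtColor(f,cv2.COLOR_RGB2HSV)
# knob
m=(f.max(2)<60).astype(np.uint8); m[:, :400]=0;m[:,446:]=0;m[:210]=0;m[252:]=0
n,l,s,c=cv2.connectedComponentsWithStats(m); print("dark",s[1:].tolist(),c[1:].round(1).tolist())
k=1+np.argmax(s[1:,4]); print("knob",unproj(i,*c[k],99), unproj(i,*c[k],90))
# rails bright
M=np.zeros((480,640,3));
vv,uu=np.mgrid[200:290,290:480]
P=np.array([[unproj(i,u,v) for u in range(290,480)] for v in range(200,290)])
z=P[...,2]
for lo,hi in [(4,14),(18,30),(40,60),(85,110)]:
    mm=(z>lo)&(z<hi); q=P[mm]; print(lo,hi,mm.sum(),q.mean(0).round(1))
# bed footprint: all >4
q=P[(z>4)][:,:2].astype(np.float32); print(cv2.minAreaRect(q))
# board
g=cv2.inRange(hsv,(45,100,30),(85,255,255)); g[:,:165]=0;g[:,240:]=0;g[:220]=0;g[275:]=0
cs,_=cv2.findContours(g,cv2.RETR_EXTERNAL,cv2.CHAIN_APPROX_NONE); c=max(cs,key=cv2.contourArea)
w=np.array([unproj(i,*p[0],13)[:2] for p in c],np.float32)
print("board",cv2.minAreaRect(w))
E
```

```text
tr [ 575.9 -284.7    8. ]
tl [550.7  11.4   8. ]
bl [475.9   5.1   8. ]
dark [[400, 222, 4, 16, 28], [413, 222, 27, 25, 469], [401, 244, 6, 8, 16], [441, 248, 3, 2, 4], [429, 251, 2, 1, 2]] [[401.8, 228.1], [425.6, 234.2], [403.9, 247.6], [442.0, 248.5], [429.5, 251.0]]
knob [ 530.85641752 -211.06087575   99.        ] [ 531.85249988 -212.59633064   90.        ]
4 14 2931 [ 522.3 -129.5    7.5]
18 30 1083 [ 520.3 -111.6   23.6]
40 60 1718 [ 521.  -148.7   48.9]
85 110 580 [ 527.3 -222.1   97.6]
((509.4767150878906, -149.95889282226562), (353.53753662109375, 199.08277893066406), 88.54337310791016)
board ((528.4606323242188, 184.59451293945312), (98.17277526855469, 57.29220199584961), 76.6017074584961)
```

```bash
cat >> h.py <<'E'
from scipy.spatial.transform import Rotation as Ro
YAW=0.085; C=np.array([525.9,-139.8])
def c2w(x,y,z): 
    c,s=np.cos(YAW),np.sin(YAW); return np.array([C[0]+c*x-s*y,C[1]+s*x+c*y,z])
def w2c(p):
    c,s=np.cos(YAW),np.sin(YAW); d=np.asarray(p)[:2]-C; return np.array([c*d[0]+s*d[1],-s*d[0]+c*d[1],p[2]])
def plan(target,yaw=None):
    """units (tx,ty,tz,spin) from the measured pose to target TCP; yaw = angle of tool y from world y"""
    s=read_state(); R=Ro.from_quat(s["ee_rot"]).as_matrix()
    cur=np.arctan2(R[1,1],R[0,1])-np.pi/2
    d=R.T@(np.asarray(target)-s["position"])/250
    sp=None if yaw is None else -((yaw-cur))/(np.pi/4)
    print("clk",round(s["clock"],2),"yaw",round(cur,4),"pos_c",w2c(s["position"]).round(1),"txyz",d.round(4),"spin",sp,"j",s["joints"].round(2),"F",s["contact_force"].round(1))
E
python3 - <<'E'
from h import *
plan([*c2w(-30,-70,0)[:2],300],0.085+np.pi/2)
E
```

```text
clk 0.25 yaw 0.3467 pos_c [-350.4 -419.5  244.8] txyz [-1.5998  1.0191 -0.2199] spin -1.6667589160271166 j [-0.97  0.39  0.01 -0.   -1.19 -0.26] F [-0.2 -0.3 -0.6]
```

play_rows([
  {"gripper": -1,"tx": -0.15,"ty": 0.1,"tz": -0.05,"spin": -0.1},
  {"gripper": -1,"tx": -0.35,"ty": 0.22,"tz": -0.12,"spin": -0.3},
  {"gripper": -1,"tx": -0.55,"ty": 0.35,"tz": -0.18,"spin": -0.5},
  {"gripper": -1,"tx": -0.7,"ty": 0.45,"tz": -0.22,"spin": -0.7},
  {"gripper": -1,"tx": -0.8,"ty": 0.5,"tz": -0.22,"spin": -0.8},
  {"gripper": -1,"tx": -0.8,"ty": 0.5,"tz": -0.22,"spin": -0.8},
])

```text
clock: 1.0
position: [359.1, -401.0, 300.5]
ee_rot: [-0.47, 0.883, -0.0, 0.0]
contact_force: [0.3, -0.7, -0.3]
gripper_width: 85.1
```

```bash
python3 - <<'E'
from h import *
plan([*c2w(-30,-70,0)[:2],300],0.085+np.pi/2)
E
```

```text
clk 1.0 yaw 0.9779 pos_c [-188.4 -246.1  300.5] txyz [-0.9459 -0.0519  0.0024] spin -0.8631098084546307 j [-0.54  0.2  -0.11 -0.   -1.26 -0.05] F [ 0.3 -0.7 -0.3]
```

play_rows([
  {"gripper": -1,"tx": -0.15,"ty": 0,"tz": 0,"spin": -0.15},
  {"gripper": -1,"tx": -0.35,"ty": -0.02,"tz": 0,"spin": -0.35},
  {"gripper": -1,"tx": -0.55,"ty": -0.03,"tz": 0,"spin": -0.55},
  {"gripper": -1,"tx": -0.75,"ty": -0.04,"tz": 0,"spin": -0.75},
  {"gripper": -1,"tx": -0.9,"ty": -0.05,"tz": 0,"spin": -0.86},
  {"gripper": 1,"tx": -0.95,"ty": -0.05,"tz": 0,"spin": -0.863},
  {"gripper": 1,"tx": -0.95,"ty": -0.05,"tz": 0,"spin": -0.863},
  {"gripper": 1,"tx": -0.95,"ty": -0.05,"tz": 0,"spin": -0.863},
])

```text
clock: 2.0
position: [500.9, -213.7, 300.3]
ee_rot: [0.735, -0.678, -0.0, 0.0]
contact_force: [1.0, 0.1, -0.3]
gripper_width: 32.2
```

```bash
python3 - <<'E'
from h import *
i=get_image("wrist"); cv2.imwrite("pics/w1.png",i["frame"][:,:,::-1])
np.savez("pics/w1.npz",**i)
print(-i["world_to_cam"][:3,:3].T@i["world_to_cam"][:3,3])
plan([*c2w(-30,-114,0)[:2],160],0.085+np.pi/2)
for n,p in dict(knob=c2w(0,-75,99),thumb=c2w(-30,-137,94),tl=c2w(38,150,8),tr=c2w(38,-150,8),br=c2w(-38,-150,8),bl=c2w(-38,150,8)).items(): print(n,proj(i,p).round(1))
E
```

```text
[ 506.40991298 -289.73491981  429.5869348 ]
clk 2.05 yaw -4.6325 pos_c [-31.2 -71.6 300.4] txyz [ 0.1696 -0.0057  0.5614] spin -8.006555406016608 j [-0.11  0.21 -0.1   0.   -1.26  0.19] F [-0.5  0.2 -0.7]
knob [290.  207.7]
thumb [320.8 140.3]
tl [274.2 351.4]
tr [261.7 126.3]
br [328.2 125.9]
bl [328.5 351.1]
```

View pics/w1.png

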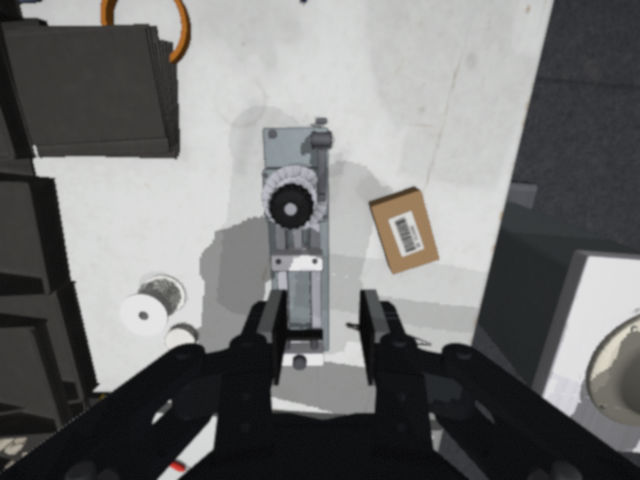

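```bash
python3 - <<'E'
from h import *
i=get_image("top")
for u,v in [(336,105),(350,238),(58,138),(72,268),(97,135),(107,262),(138,135),(150,262)]:
    print(u,v,w2c(unproj(i,290+u/4-.4,200+v/4-.4,49)).round(1))
crop(i,"t2.png",290,200,190,80,4)
E
```

```text
336 105 [29.4 10.3 49. ]
350 238 [-30.8  11.5  49. ]
58 138 [ 29.  136.2  49. ]
72 268 [-29.9 136.5  49. ]
97 135 [ 28.3 118.6  49. ]
107 262 [-29.  120.7  49. ]
138 135 [ 26.2 100.3  49. ]
150 262 [-31.2 101.6  49. ]
```

play_rows([
  {"gripper": 1,"tx": 0.05,"ty": -0.005,"tz": 0.15},
  {"gripper": 1,"tx": 0.1,"ty": -0.005,"tz": 0.3},
  {"gripper": 1,"tx": 0.15,"ty": -0.005,"tz": 0.45},
  {"gripper": 1,"tx": 0.17,"ty": -0.005,"tz": 0.56},
  {"gripper": 1,"tx": 0.17,"ty": -0.005,"tz": 0.56},
])

```text
invalid input
```

```bash
python3 - <<'E'
from h import *
i=get_image("wrist"); cv2.imwrite("pics/w2.png",i["frame"][:,:,::-1])
i=get_image("scene"); crop(i,"s2.png",280,160,200,140,4)
plan([*c2w(-30,-114,0)[:2],91],0.085+np.pi/2-2*np.pi)
E
```

```text
clk 2.2 yaw -4.6319 pos_c [-30.9 -71.3 300.4] txyz [ 0.1708 -0.0045  0.8377] spin -0.0057803805793248675 j [-0.1   0.21 -0.1   0.   -1.26  0.19] F [-0.2  0.  -0.8]
```

View pics/w2.png

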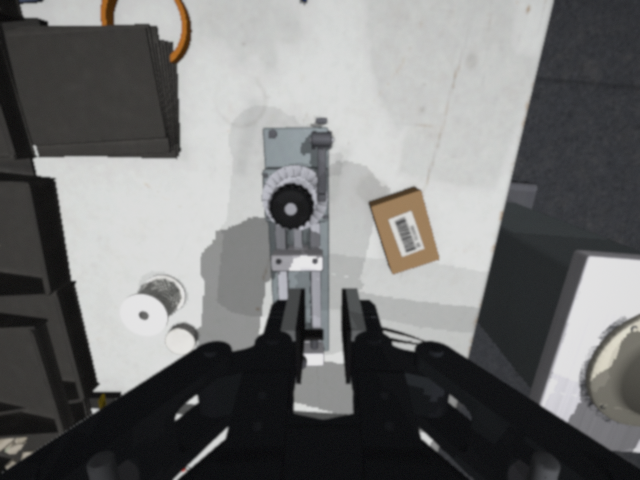

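View pics/s2.png

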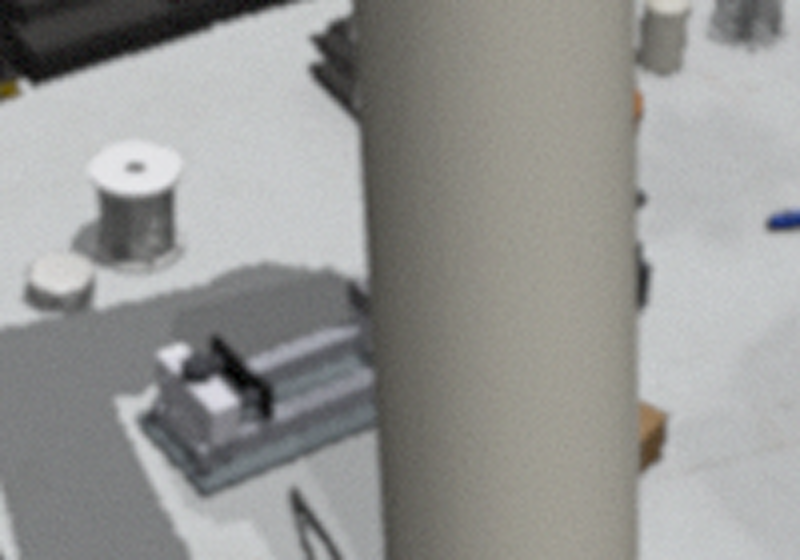

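play_rows([
  {"gripper": 1,"tx": 0.05,"ty": 0,"tz": 0.15,"spin": 0},
  {"gripper": 1,"tx": 0.1,"ty": 0,"tz": 0.3,"spin": 0},
  {"gripper": 1,"tx": 0.15,"ty": 0,"tz": 0.45,"spin": 0},
  {"gripper": 1,"tx": 0.17,"ty": 0,"tz": 0.6,"spin": 0},
  {"gripper": 1,"tx": 0.17,"ty": 0,"tz": 0.6,"spin": 0},
])

```text
clock: 2.82
position: [502.9, -255.2, 147.6]
ee_rot: [0.735, -0.678, -0.003, 0.002]
contact_force: [0.5, 0.0, 0.9]
gripper_width: 0.1
```

```bash
python3 - <<'E'
from h import *
i=get_image("wrist"); cv2.imwrite("pics/w3.png",i["frame"][:,:,::-1])
plan([*c2w(-30,-114,0)[:2],91])
E
```

```text
clk 2.88 yaw -4.6308 pos_c [ -31.  -113.4  149.9] txyz [ 0.0023 -0.0046  0.2357] spin None j [-0.18  0.37 -0.27  0.   -0.93  0.26] F [1.2 0.2 0.6]
```

View pics/w3.png

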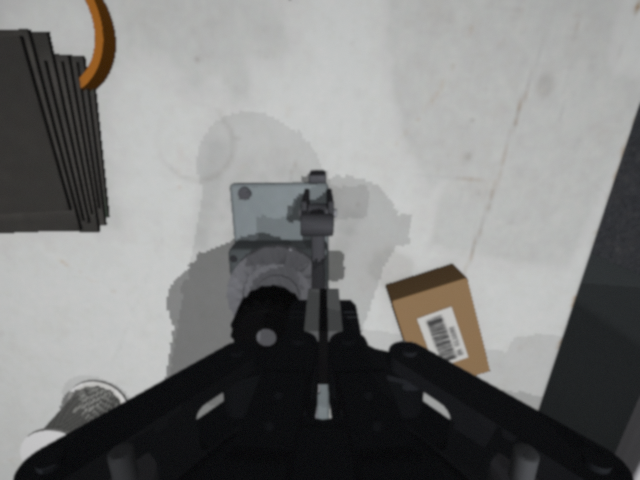

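play_rows([
  {"gripper": 1,"tx": 0,"ty": -0.002,"tz": 0.12,"spin": 0},
  {"gripper": 1,"tx": 0,"ty": -0.002,"tz": 0.24,"spin": 0},
  {"gripper": 1,"tx": 0,"ty": -0.002,"tz": 0.24,"spin": 0},
  {"gripper": 1,"tx": 0.04,"ty": -0.002,"tz": 0.24,"spin": 0},
  {"gripper": 1,"tx": 0.08,"ty": -0.002,"tz": 0.24,"spin": 0},
  {"gripper": 1,"tx": 0.12,"ty": -0.002,"tz": 0.24,"spin": 0},
  {"gripper": 1,"tx": 0.16,"ty": -0.002,"tz": 0.24,"spin": 0},
  {"gripper": 1,"tx": 0.2,"ty": -0.002,"tz": 0.24,"spin": 0},
  {"gripper": 1,"tx": 0.24,"ty": -0.002,"tz": 0.24,"spin": 0},
  {"gripper": 1,"tx": 0.28,"ty": -0.002,"tz": 0.24,"spin": 0},
  {"gripper": 1,"tx": 0.28,"ty": -0.002,"tz": 0.24,"spin": 0},
])

```text
clock: 4.25
position: [511.3, -325.4, 90.1]
ee_rot: [0.735, -0.678, -0.0, 0.0]
contact_force: [-0.2, -0.5, -0.5]
gripper_width: 0.0
```

```bash
python3 - <<'E'
from h import *
i=get_image("wrist"); cv2.imwrite("pics/w4.png",i["frame"][:,:,::-1])
plan([*c2w(0,-75,0)[:2],200])
E
```

```text
clk 4.3 yaw -4.6309 pos_c [ -30.3 -183.3   90.1] txyz [-0.4336 -0.1196 -0.4395] spin None j [-0.3   0.5  -0.23 -0.   -0.84  0.38] F [ 0.   0.7 -0.1]
```

View pics/w4.png

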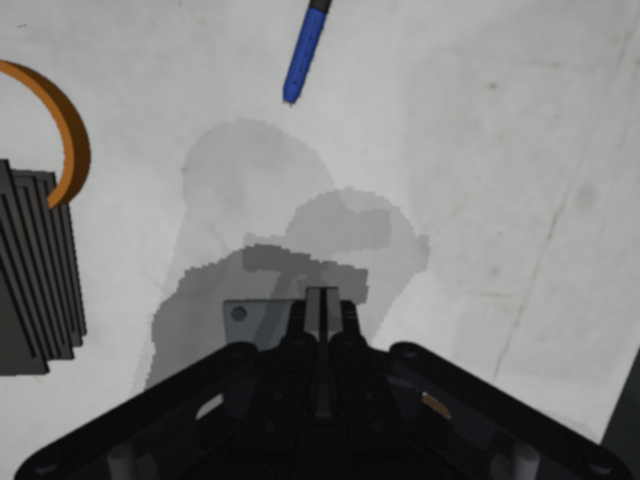

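play_rows([
  {"gripper": 1,"tx": 0,"ty": 0,"tz": -0.15,"spin": 0},
  {"gripper": -1,"tx": 0,"ty": 0,"tz": -0.35,"spin": 0},
  {"gripper": -1,"tx": -0.1,"ty": -0.03,"tz": -0.44,"spin": 0.2},
  {"gripper": -1,"tx": -0.25,"ty": -0.07,"tz": -0.44,"spin": 0.4},
  {"gripper": -1,"tx": -0.4,"ty": -0.1,"tz": -0.44,"spin": 0.6},
  {"gripper": -1,"tx": -0.434,"ty": -0.12,"tz": -0.44,"spin": 0.76},
  {"gripper": -1,"tx": -0.434,"ty": -0.12,"tz": -0.44,"spin": 0.76},
])

```text
clock: 5.18
position: [532.5, -213.0, 200.5]
ee_rot: [-0.505, 0.863, 0.0, 0.0]
contact_force: [-0.0, -0.0, -0.2]
gripper_width: 85.6
```

```bash
python3 - <<'E'
from h import *
i=get_image("wrist"); cv2.imwrite("pics/w5.png",i["frame"][:,:,::-1])
print(proj(i,c2w(0,-75,99)))
plan([*c2w(0,-75,0)[:2],83])
E
```

```text
[321.0798635  242.12447718]
clk 5.22 yaw 1.0592 pos_c [ 1.000e-01 -7.420e+01  2.004e+02] txyz [ 0.0031 -0.0015  0.4695] spin None j [-0.1   0.33 -0.19 -0.   -1.05 -0.41] F [ 0.8 -0.2  0.1]
```

View pics/w5.png

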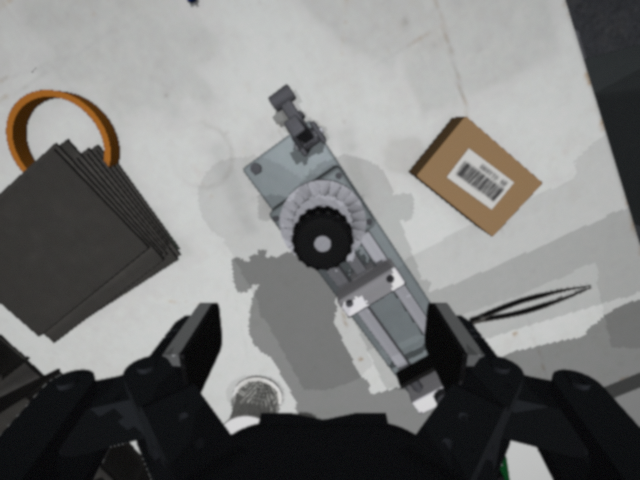

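play_rows([
  {"gripper": -1,"tx": 0.003,"ty": 0,"tz": 0.15,"spin": 0},
  {"gripper": -1,"tx": 0.003,"ty": 0,"tz": 0.32,"spin": 0},
  {"gripper": -1,"tx": 0.003,"ty": 0,"tz": 0.47,"spin": 0},
  {"gripper": -1,"tx": 0.003,"ty": 0,"tz": 0.47,"spin": 0},
  {"gripper": 1,"tx": 0.003,"ty": 0,"tz": 0.47,"spin": 0},
  {"gripper": 1,"tx": 0.003,"ty": 0,"tz": 0.47,"spin": 0},
  {"gripper": 1,"tx": 0.003,"ty": 0,"tz": 0.47,"spin": 0},
  {"gripper": 1,"tx": 0.003,"ty": 0,"tz": 0.47,"spin": 0},
  {"gripper": 1,"tx": 0.003,"ty": 0,"tz": 0.47,"spin": 0},
  {"gripper": 1,"tx": 0.003,"ty": 0,"tz": 0.47,"spin": 0},
])

```text
clock: 6.48
position: [532.4, -214.8, 84.9]
ee_rot: [-0.504, 0.864, -0.001, 0.001]
contact_force: [-2.3, 1.6, 5.4]
gripper_width: 40.7
```

```bash
python3 - <<'E'
from h import *
plan([*c2w(0,-75,0)[:2],83]); print(read_state()["wrist_torque"],read_state()["gripper_width"])
E
```

```text
clk 6.47 yaw 1.0566 pos_c [  0.1 -75.3  84.9] txyz [-0.0006  0.0009  0.0076] spin None j [-0.1   0.46 -0.32  0.   -0.79 -0.41] F [-2.3  1.6  5.4]
[ 0.39154693  0.54934432 -0.02508425] 40.73080049091596
```

play_rows([
  {"gripper": 1,"tx": 0,"ty": 0,"tz": 0,"spin": -0.1},
  {"gripper": 1,"tx": 0,"ty": 0,"tz": 0,"spin": -0.2},
  {"gripper": 1,"tx": 0,"ty": 0,"tz": 0,"spin": -0.3},
  {"gripper": 1,"tx": 0,"ty": 0,"tz": 0,"spin": -0.4},
  {"gripper": 1,"tx": 0,"ty": 0,"tz": 0,"spin": -0.5},
  {"gripper": 1,"tx": 0,"ty": 0,"tz": 0,"spin": -0.6},
  {"gripper": 1,"tx": 0,"ty": 0,"tz": 0,"spin": -0.7},
  {"gripper": 1,"tx": 0,"ty": 0,"tz": 0,"spin": -0.8},
  {"gripper": 1,"tx": 0,"ty": 0,"tz": 0,"spin": -0.9},
  {"gripper": 1,"tx": 0,"ty": 0,"tz": 0,"spin": -0.9},
])

```text
clock: 7.72
position: [532.5, -214.8, 84.9]
ee_rot: [0.772, -0.636, 0.001, -0.001]
contact_force: [-1.5, 1.8, 5.1]
gripper_width: 40.4
```

```bash
python3 - <<'E'
from h import *
plan([*c2w(0,-75,0)[:2],83]); print(read_state()["wrist_torque"],read_state()["gripper_width"])
i=get_image("top"); crop(i,"t3.png",290,200,190,80,4)
i=get_image("scene"); crop(i,"s3.png",280,160,200,140,4)
E
```

```text
clk 7.72 yaw -4.5194 pos_c [  0.2 -75.3  84.9] txyz [-0.0011  0.0008  0.0076] spin None j [-0.1   0.46 -0.32  0.   -0.79  0.29] F [-1.5  1.8  5.1]
[ 0.47805172  0.49271071 -0.02630396] 40.37695359637593
```

View pics/t3.png

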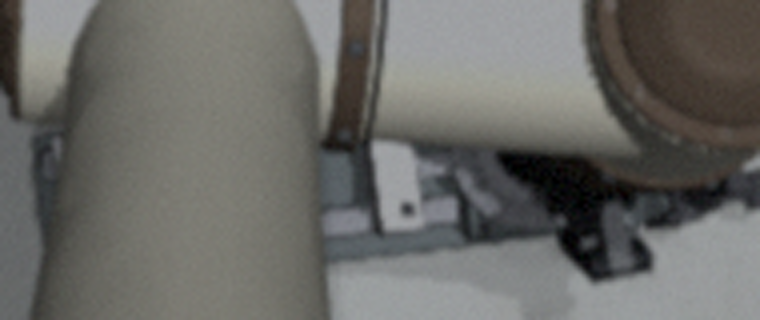

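play_rows([
  {"gripper": 1,"tx": 0,"ty": 0,"tz": 0,"spin": -0.1},
  {"gripper": 1,"tx": 0,"ty": 0,"tz": 0,"spin": -0.2},
  {"gripper": 1,"tx": 0,"ty": 0,"tz": 0,"spin": -0.3},
  {"gripper": 1,"tx": 0,"ty": 0,"tz": 0,"spin": -0.4},
  {"gripper": 1,"tx": 0,"ty": 0,"tz": 0,"spin": -0.5},
  {"gripper": 1,"tx": 0,"ty": 0,"tz": 0,"spin": -0.6},
  {"gripper": 1,"tx": 0,"ty": 0,"tz": 0,"spin": -0.68},
  {"gripper": 1,"tx": 0,"ty": 0,"tz": 0,"spin": -0.74},
  {"gripper": 1,"tx": 0,"ty": 0,"tz": 0,"spin": -0.74},
])

```text
clock: 8.95
position: [532.6, -214.7, 84.9]
ee_rot: [0.922, -0.388, 0.001, -0.0]
contact_force: [-1.7, 1.3, 5.7]
gripper_width: 40.7
```

```bash
python3 - <<'E'
from h import *
plan([*c2w(0,-75,0)[:2],83]); print(read_state()["wrist_torque"],read_state()["gripper_width"])
i=get_image("top"); crop(i,"t4.png",290,200,190,80,4)
E
```

```text
clk 8.95 yaw -3.9385 pos_c [  0.3 -75.2  84.9] txyz [-0.0015  0.0005  0.0076] spin None j [-0.1   0.46 -0.32  0.   -0.78  0.87] F [-1.7  1.3  5.7]
[0.62479471 0.51400625 0.05669633] 40.74359762833641
```

View pics/t4.png

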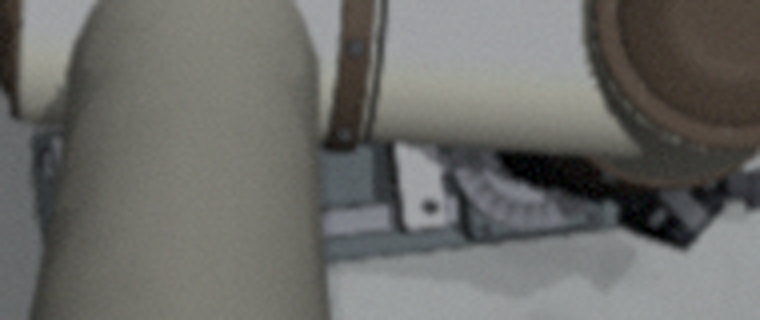

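play_rows([
  {"gripper": 1,"tx": 0,"ty": 0,"tz": 0,"spin": -0.03},
  {"gripper": 1,"tx": 0,"ty": 0,"tz": 0,"spin": -0.05},
  {"gripper": 1,"tx": 0,"ty": 0,"tz": 0,"spin": -0.05},
  {"gripper": 1,"tx": 0,"ty": 0,"tz": 0,"spin": -0.05},
])

```text
clock: 9.5
position: [532.6, -214.7, 84.9]
ee_rot: [0.928, -0.373, 0.001, -0.001]
contact_force: [-2.2, 2.0, 5.8]
gripper_width: 40.4
```

```bash
python3 - <<'E'
from h import *
plan([*c2w(0,-75,0)[:2],83]); print(read_state()["wrist_torque"],read_state()["gripper_width"])
E
```

```text
clk 9.5 yaw -3.9052 pos_c [  0.3 -75.2  84.9] txyz [-0.0015  0.0004  0.0076] spin None j [-0.1   0.46 -0.32 -0.   -0.78  0.91] F [-2.2  2.   5.8]
[ 0.51176432  0.45028438 -1.27763909] 40.37225550040969
```

play_rows([
  {"gripper": 1,"tx": 0,"ty": 0,"tz": 0,"spin": 0.045},
  {"gripper": -0.3,"tx": 0,"ty": 0,"tz": 0,"spin": 0.045},
  {"gripper": -0.3,"tx": 0,"ty": 0,"tz": 0,"spin": 0.045},
  {"gripper": -0.3,"tx": 0,"ty": 0,"tz": 0,"spin": 0.045},
  {"gripper": -0.3,"tx": 0,"ty": 0,"tz": -0.15,"spin": 0.045},
  {"gripper": -0.3,"tx": 0,"ty": 0,"tz": -0.35,"spin": 0.045},
  {"gripper": -1,"tx": 0,"ty": 0,"tz": -0.5,"spin": 0.045},
  {"gripper": -1,"tx": 0,"ty": 0,"tz": -0.6,"spin": 0.045},
])

```text
clock: 10.5
position: [532.5, -214.9, 235.1]
ee_rot: [0.922, -0.386, 0.001, -0.0]
contact_force: [-0.2, 0.1, -0.4]
gripper_width: 85.2
```

```bash
python3 - <<'E'
from h import *
# board at (528.5,184.6), long axis yaw -0.234 -> tool y across: yaw = -0.234 + pi/2 (mod pi)
plan([528.5,184.6,200],-0.234+np.pi/2-2*np.pi)
plan([528.5,184.6,200],-0.234+np.pi/2-np.pi)
i=get_image("wrist"); cv2.imwrite("pics/w6.png",i["frame"][:,:,::-1])
E
```

```text
clk 10.5 yaw -3.9349 pos_c [ 2.000e-01 -7.540e+01  2.351e+02] txyz [-1.1505 -1.1095  0.1393] spin 1.2878865033173916 j [-0.1   0.3  -0.14  0.   -1.13  0.88] F [-0.2  0.1 -0.4]
clk 10.5 yaw -3.9349 pos_c [ 2.000e-01 -7.540e+01  2.351e+02] txyz [-1.1505 -1.1095  0.1393] spin -2.7121134966826084 j [-0.1   0.3  -0.14  0.   -1.13  0.88] F [-0.2  0.1 -0.4]
```

View pics/w6.png

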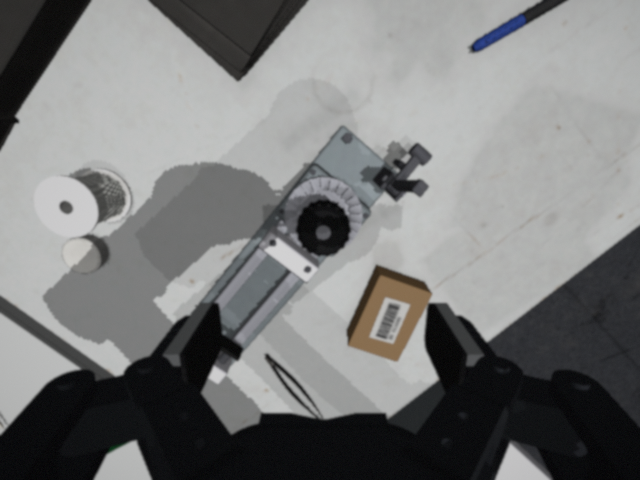

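play_rows([
  {"gripper": -1,"tx": -0.1,"ty": -0.1,"tz": 0,"spin": 0.1},
  {"gripper": -1,"tx": -0.25,"ty": -0.25,"tz": 0,"spin": 0.3},
  {"gripper": -1,"tx": -0.4,"ty": -0.4,"tz": 0,"spin": 0.5},
  {"gripper": -1,"tx": -0.55,"ty": -0.55,"tz": 0,"spin": 0.7},
  {"gripper": -1,"tx": -0.7,"ty": -0.7,"tz": 0,"spin": 0.85},
  {"gripper": -1,"tx": -0.85,"ty": -0.83,"tz": 0,"spin": 0.95},
  {"gripper": -1,"tx": -0.97,"ty": -0.95,"tz": 0,"spin": 1},
  {"gripper": -1,"tx": -0.97,"ty": -0.95,"tz": 0,"spin": 1},
])

```text
clock: 11.55
position: [531.2, 127.1, 232.3]
ee_rot: [-0.706, 0.709, 0.0, -0.0]
contact_force: [-0.6, -1.1, 0.6]
gripper_width: 85.4
```

```bash
python3 - <<'E'
from h import *
plan([528.5,184.6,200],-0.234+np.pi/2)
i=get_image("wrist"); cv2.imwrite("pics/w7.png",i["frame"][:,:,::-1])
i=get_image("top"); crop(i,"t7.png",290,200,190,80,4)
for u,v in [(336,105),(350,238),(138,135),(150,262)]:
    print(u,v,w2c(unproj(i,290+u/4-.4,200+v/4-.4,49)).round(1))
E
```

```text
clk 11.55 yaw 1.5667 pos_c [ 27.9 265.5 232.3] txyz [-0.2301  0.0116  0.1291] spin 0.292712800765642 j [ 0.53  0.26 -0.21 -0.   -1.1  -0.54] F [-0.6 -1.1  0.6]
336 105 [29.4 10.3 49. ]
350 238 [-30.8  11.5  49. ]
138 135 [ 26.2 100.3  49. ]
150 262 [-31.2 101.6  49. ]
```

View pics/w7.png

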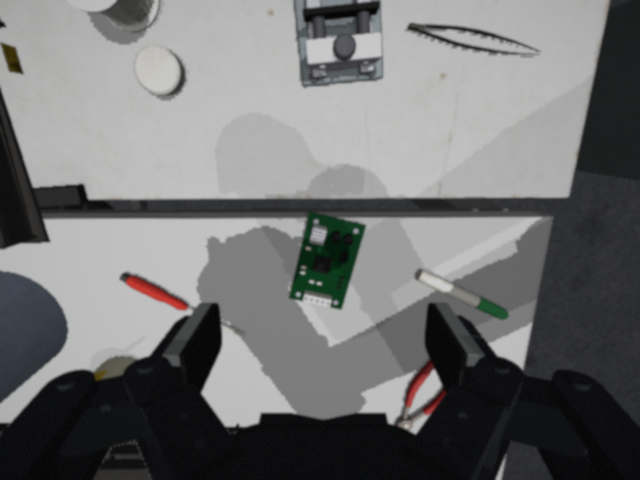

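View pics/t7.png

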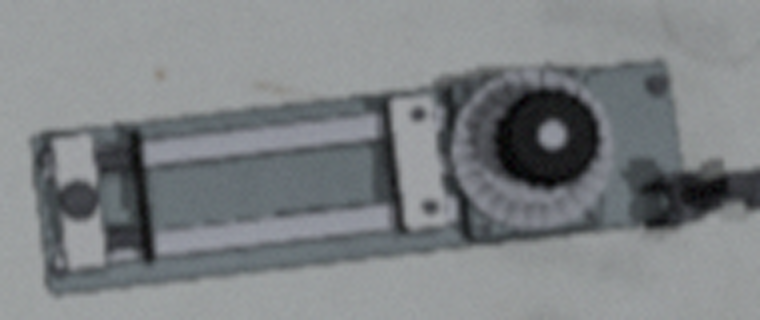

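```bash
cat >> h.py <<'E'
def board(i,x0,x1,y0,y1,z=13):
    hsv=cv2.cvtColor(i["frame"],cv2.COLOR_RGB2HSV)
    g=cv2.inRange(hsv,(45,90,20),(85,255,255)); m=np.zeros_like(g); m[y0:y1,x0:x1]=g[y0:y1,x0:x1]
    cs,_=cv2.findContours(m,cv2.RETR_EXTERNAL,cv2.CHAIN_APPROX_NONE); c=max(cs,key=cv2.contourArea)
    w=np.array([unproj(i,*p[0],z)[:2] for p in c],np.float32); return cv2.minAreaRect(w)
E
python3 - <<'E'
from h import *
i=get_image("wrist"); print(board(i,270,390,200,330))
i=get_image("top"); print(board(i,165,240,220,275))
for u,v in [(389,98),(404,232),(132,135),(147,135),(143,262),(155,262)]:
    print(u,v,w2c(unproj(i,290+u/4-.4,200+v/4-.4,49)).round(1))
E
```

```text
((528.35595703125, 186.25247192382812), (98.71979522705078, 57.931583404541016), 75.82852935791016)
((519.8984985351562, 212.16720581054688), (48.10401153564453, 27.37762451171875), 75.35710906982422)
389 98 [ 29.8 -13.8  49. ]
404 232 [-30.9 -12.8  49. ]
132 135 [ 26.5 103.   49. ]
147 135 [25.7 96.3 49. ]
143 262 [-30.9 104.7  49. ]
155 262 [-31.5  99.4  49. ]
```

play_rows([
  {"gripper": -1,"tx": -0.1,"ty": 0.005,"tz": 0.05,"spin": 0.15},
  {"gripper": -1,"tx": -0.2,"ty": 0.01,"tz": 0.12,"spin": 0.3},
  {"gripper": -1,"tx": -0.232,"ty": 0.01,"tz": 0.2,"spin": 0.3},
  {"gripper": -1,"tx": -0.232,"ty": 0.01,"tz": 0.2,"spin": 0.3},
  {"gripper": -1,"tx": -0.232,"ty": 0.01,"tz": 0.2,"spin": 0.3},
])

```text
clock: 12.38
position: [529.8, 181.8, 183.6]
ee_rot: [-0.615, 0.788, -0.0, 0.0]
contact_force: [-0.4, -0.7, 0.0]
gripper_width: 85.1
```

```bash
python3 - <<'E'
from h import *
i=get_image("wrist"); cv2.imwrite("pics/w8.png",i["frame"][:,:,::-1])
b=board(i,220,420,140,340); print(b)
plan([b[0][0],b[0][1],40],np.deg2rad(b[2]))
E
```

```text
((528.192626953125, 186.52291870117188), (98.43518829345703, 58.5499153137207), 75.9765853881836)
clk 12.43 yaw 1.326 pos_c [ 31.3 320.3 183.9] txyz [-0.0153  0.0117  0.5755] spin -1.4860299627314162e-05 j [ 0.62  0.33 -0.24  0.   -1.   -0.87] F [-1.1  0.1 -0. ]
```

View pics/w8.png

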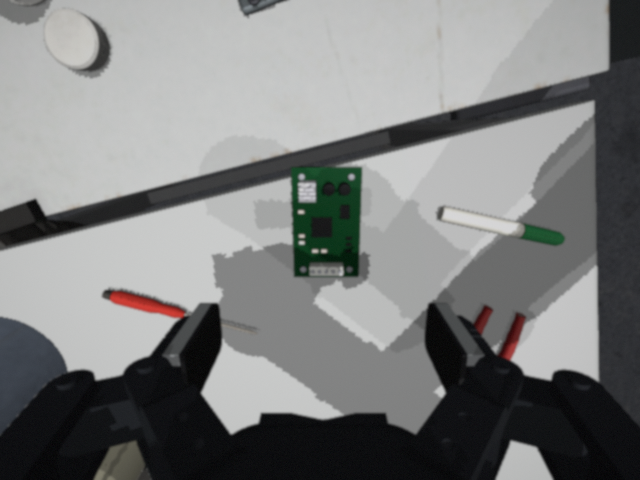

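```bash
python3 - <<'E'
from h import *
i=get_image("wrist"); s=read_state(); R=Ro.from_quat(s["ee_rot"]).as_matrix()
np.set_printoptions(suppress=True)
for v in range(300,345,5):
    print(v,[ (lambda p: (R.T@(p-s["position"])).round(0).tolist() if i["depth"][v,u]>0 else None)(unproj(i,u,v)) for u in (195,205,213,217,430,436,445)])
E
```

```text
300 [[-85.0, -126.0, 183.0], [-85.0, -116.0, 183.0], [-86.0, -109.0, 185.0], [-86.0, -104.0, 184.0], [-86.0, 106.0, 184.0], [-85.0, 112.0, 183.0], [-84.0, 120.0, 182.0]]
305 [[-91.0, -127.0, 184.0], [11.0, -45.0, -6.0], [10.0, -43.0, -5.0], [8.0, -42.0, -2.0], [9.0, 43.0, -4.0], [10.0, 45.0, -5.0], [11.0, 48.0, -6.0]]
310 [[11.0, -48.0, -10.0], [10.0, -44.0, -10.0], [9.0, -42.0, -7.0], [6.0, -43.0, -1.0], [8.0, 43.0, -5.0], [10.0, 44.0, -10.0], [10.0, 47.0, -10.0]]
315 [[10.0, -47.0, -13.0], [10.0, -43.0, -13.0], [7.0, -42.0, -8.0], [5.0, -42.0, -4.0], [6.0, 43.0, -5.0], [9.0, 43.0, -12.0], [10.0, 46.0, -13.0]]
320 [[9.0, -46.0, -15.0], [10.0, -42.0, -16.0], [5.0, -42.0, -7.0], [2.0, -42.0, -3.0], [4.0, 43.0, -6.0], [7.0, 43.0, -12.0], [10.0, 45.0, -17.0]]
325 [[10.0, -44.0, -20.0], [8.0, -43.0, -16.0], [4.0, -42.0, -9.0], [0.0, -42.0, -4.0], [1.0, 43.0, -6.0], [6.0, 43.0, -13.0], [10.0, 44.0, -21.0]]
330 [[11.0, -43.0, -25.0], [7.0, -42.0, -19.0], [1.0, -42.0, -9.0], [-0.0, -42.0, -6.0], [0.0, 43.0, -7.0], [4.0, 43.0, -14.0], [9.0, 44.0, -21.0]]
335 [[10.0, -42.0, -26.0], [5.0, -42.0, -19.0], [-0.0, -42.0, -10.0], [-3.0, -42.0, -5.0], [-2.0, 43.0, -8.0], [3.0, 43.0, -15.0], [8.0, 43.0, -23.0]]
340 [[9.0, -42.0, -28.0], [3.0, -42.0, -18.0], [-2.0, -42.0, -11.0], [-5.0, -42.0, -6.0], [-3.0, 43.0, -9.0], [0.0, 43.0, -15.0], None]
```

play_rows([
  {"gripper": -1,"tx": -0.014,"ty": 0.011,"tz": 0.15,"spin": 0},
  {"gripper": -1,"tx": -0.014,"ty": 0.011,"tz": 0.35,"spin": 0},
  {"gripper": -1,"tx": -0.014,"ty": 0.011,"tz": 0.52,"spin": 0},
  {"gripper": -1,"tx": -0.014,"ty": 0.011,"tz": 0.62,"spin": 0},
  {"gripper": -1,"tx": -0.014,"ty": 0.011,"tz": 0.66,"spin": 0},
  {"gripper": -1,"tx": -0.014,"ty": 0.011,"tz": 0.66,"spin": 0},
  {"gripper": -1,"tx": -0.014,"ty": 0.011,"tz": 0.66,"spin": 0},
])

```text
clock: 13.35
position: [528.4, 187.2, 19.3]
ee_rot: [-0.616, 0.788, -0.0, 0.001]
contact_force: [-0.2, 0.5, 1.0]
gripper_width: 85.3
```

```bash
python3 - <<'E'
from h import *
plan([528.3,186.2,11],np.deg2rad(76))
i=get_image("wrist"); cv2.imwrite("pics/w9.png",i["frame"][:,:,::-1])
E
```

```text
clk 13.35 yaw 1.3271 pos_c [ 30.3 325.6  19.3] txyz [ 0.0042 -0.0005  0.0331] spin 0.0008183269779616995 j [ 0.63  0.54 -0.41  0.   -0.62 -0.87] F [-0.2  0.5  1. ]
```

View pics/w9.png

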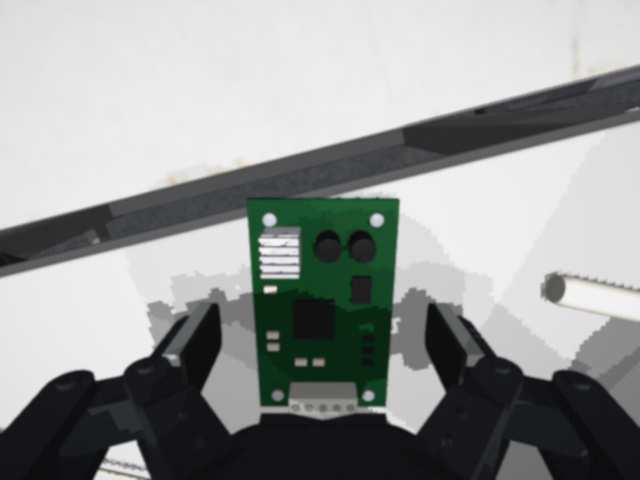

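play_rows([
  {"gripper": -1,"tx": 0.004,"ty": 0,"tz": 0.02,"spin": 0},
  {"gripper": -1,"tx": 0.004,"ty": 0,"tz": 0.033,"spin": 0},
  {"gripper": -1,"tx": 0.004,"ty": 0,"tz": 0.033,"spin": 0},
  {"gripper": 1,"tx": 0.004,"ty": 0,"tz": 0.033,"spin": 0},
  {"gripper": 1,"tx": 0.004,"ty": 0,"tz": 0.033,"spin": 0},
  {"gripper": 1,"tx": 0.004,"ty": 0,"tz": 0.033,"spin": 0},
  {"gripper": 1,"tx": 0.004,"ty": 0,"tz": 0.033,"spin": 0},
  {"gripper": 1,"tx": 0.004,"ty": 0,"tz": 0.033,"spin": 0},
])

```text
clock: 14.4
position: [527.5, 186.0, 10.1]
ee_rot: [-0.616, 0.788, -0.0, 0.0]
contact_force: [-0.8, 0.1, 5.6]
gripper_width: 57.5
```

```bash
python3 - <<'E'
from h import *
plan([528.3,186.2,11],np.deg2rad(76)); print(read_state()["gripper_width"])
i=get_image("wrist"); cv2.imwrite("pics/w10.png",i["frame"][:,:,::-1])
E
```

```text
clk 14.4 yaw 1.3272 pos_c [ 29.3 324.4  10.1] txyz [-0.0017 -0.0027 -0.0036] spin 0.0009552567728612625 j [ 0.63  0.55 -0.42  0.   -0.6  -0.87] F [-0.8  0.1  5.6]
57.50547169119731
```

View pics/w10.png

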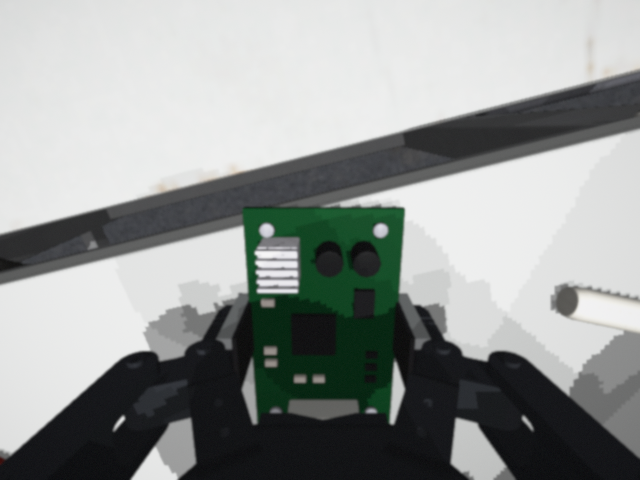

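play_rows([
  {"gripper": 1,"tx": 0,"ty": 0,"tz": -0.05,"spin": 0},
  {"gripper": 1,"tx": 0,"ty": 0,"tz": -0.15,"spin": 0},
  {"gripper": 1,"tx": 0,"ty": 0,"tz": -0.3,"spin": 0},
  {"gripper": 1,"tx": 0,"ty": 0,"tz": -0.4,"spin": 0},
  {"gripper": 1,"tx": 0,"ty": 0,"tz": -0.4,"spin": 0},
])

```text
clock: 15.08
position: [528.0, 186.4, 111.7]
ee_rot: [-0.616, 0.788, -0.0, 0.002]
contact_force: [-0.1, -0.4, -1.2]
gripper_width: 57.8
```

```bash
python3 - <<'E'
from h import *
plan([*c2w(0,40.5,0)[:2],110],0.085+np.pi/2); print(read_state()["gripper_width"])
E
```

```text
clk 15.07 yaw 1.327 pos_c [ 29.8 324.8 111.7] txyz [ 1.1149 -0.2543  0.0036] spin -0.4186505805375937 j [ 0.63  0.41 -0.33  0.   -0.83 -0.87] F [-0.1 -0.4 -1.2]
57.78253029903645
```

play_rows([
  {"gripper": 1,"tx": 0.06,"ty": -0.01,"tz": 0,"spin": -0.05},
  {"gripper": 1,"tx": 0.16,"ty": -0.04,"tz": 0,"spin": -0.1},
  {"gripper": 1,"tx": 0.28,"ty": -0.06,"tz": 0,"spin": -0.16},
  {"gripper": 1,"tx": 0.42,"ty": -0.09,"tz": 0,"spin": -0.22},
  {"gripper": 1,"tx": 0.56,"ty": -0.12,"tz": 0,"spin": -0.28},
  {"gripper": 1,"tx": 0.7,"ty": -0.16,"tz": 0,"spin": -0.34},
  {"gripper": 1,"tx": 0.82,"ty": -0.19,"tz": 0,"spin": -0.39},
  {"gripper": 1,"tx": 0.92,"ty": -0.21,"tz": 0,"spin": -0.42},
  {"gripper": 1,"tx": 0.98,"ty": -0.22,"tz": 0,"spin": -0.42},
  {"gripper": 1,"tx": 1,"ty": -0.23,"tz": 0,"spin": -0.42},
  {"gripper": 1,"tx": 1,"ty": -0.23,"tz": 0,"spin": -0.42},
])

```text
clock: 16.45
position: [522.7, -70.6, 109.3]
ee_rot: [0.737, -0.676, -0.0, 0.0]
contact_force: [-0.1, 0.3, -1.7]
gripper_width: 57.8
```

```bash
python3 - <<'E'
from h import *
plan([*c2w(0,40.5,0)[:2],75],0.085+np.pi/2); print(read_state()["gripper_width"])
E
```

```text
clk 16.45 yaw -4.6266 pos_c [  2.7  69.3 109.3] txyz [0.1151 0.0109 0.1373] spin -7.9989380862013935 j [ 0.17  0.36 -0.41 -0.   -0.8  -0.09] F [-0.1  0.3 -1.7]
57.78409879477332
```

play_rows([
  {"gripper": 1,"tx": 0.05,"ty": 0.005,"tz": 0,"spin": 0.001},
  {"gripper": 1,"tx": 0.1,"ty": 0.01,"tz": 0.05,"spin": 0.001},
  {"gripper": 1,"tx": 0.115,"ty": 0.011,"tz": 0.1,"spin": 0.001},
  {"gripper": 1,"tx": 0.115,"ty": 0.011,"tz": 0.15,"spin": 0.001},
  {"gripper": 1,"tx": 0.115,"ty": 0.011,"tz": 0.15,"spin": 0.001},
  {"gripper": 1,"tx": 0.115,"ty": 0.011,"tz": 0.15,"spin": 0.001},
])

```text
clock: 17.2
position: [522.6, -99.4, 72.0]
ee_rot: [0.737, -0.676, 0.0, 0.0]
contact_force: [0.3, 0.1, -1.0]
gripper_width: 57.7
```

```bash
python3 - <<'E'
from h import *
plan([*c2w(0,40.5,0)[:2],34],0.085+np.pi/2-2*np.pi); print(read_state()["gripper_width"])
i=get_image("wrist"); cv2.imwrite("pics/w11.png",i["frame"][:,:,::-1])
zt=read_state()["position"][2]-10.1+13
print(zt, [proj(i,c2w(a,b,c)).round(0).tolist() for a,b,c in [(30,-9.5,zt),(-30,-9.5,zt),(30,90.5,zt),(30,-13,49),(-30,-13,49)]])
i=get_image("top"); crop(i,"t11.png",290,200,190,80,4)
i=get_image("scene"); crop(i,"s11.png",280,160,200,140,4)
E
```

```text
clk 17.2 yaw -4.6266 pos_c [ 0.1 40.5 72. ] txyz [-0.      0.0006  0.1521] spin 0.001017765767627406 j [ 0.12  0.42 -0.44  0.   -0.71 -0.03] F [ 0.3  0.1 -1. ]
57.687198075256134
75.24108602386713 [[240.0, 203.0], [404.0, 203.0], [256.0, 422.0], [253.0, 183.0], [392.0, 183.0]]
```

View pics/w11.png

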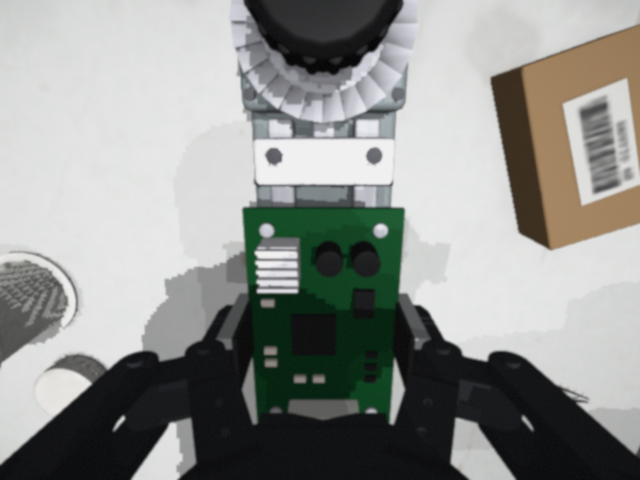

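View pics/s11.png

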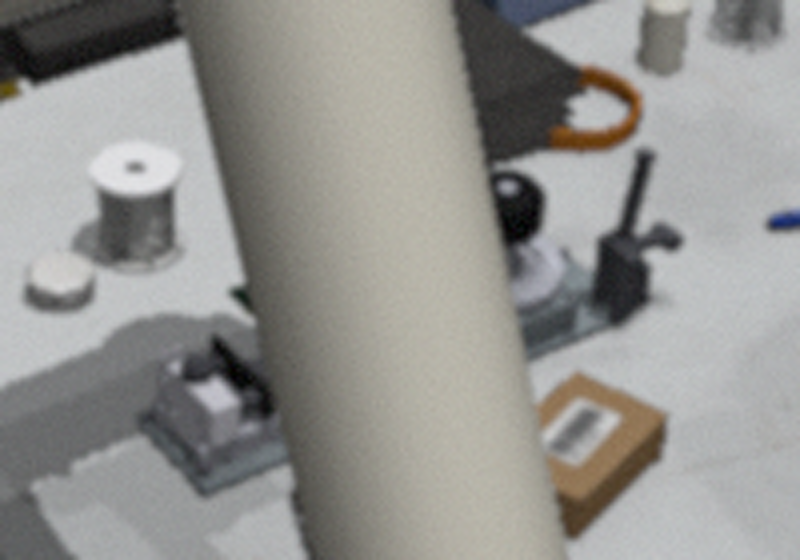

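play_rows([
  {"gripper": 1,"tx": 0.006,"ty": -0.002,"tz": 0.04,"spin": 0.001},
  {"gripper": 1,"tx": 0.006,"ty": -0.002,"tz": 0.08,"spin": 0.001},
  {"gripper": 1,"tx": 0.006,"ty": -0.002,"tz": 0.11,"spin": 0.001},
  {"gripper": 1,"tx": 0.006,"ty": -0.002,"tz": 0.13,"spin": 0.001},
  {"gripper": 1,"tx": 0.006,"ty": -0.002,"tz": 0.14,"spin": 0.001},
  {"gripper": 1,"tx": 0.006,"ty": -0.002,"tz": 0.144,"spin": 0.001},
  {"gripper": 1,"tx": 0.006,"ty": -0.002,"tz": 0.144,"spin": 0.001},
])

```text
clock: 18.23
position: [523.1, -101.0, 36.2]
ee_rot: [0.736, -0.677, 0.0, -0.0]
contact_force: [1.7, -0.5, -1.4]
gripper_width: 57.7
```

```bash
python3 - <<'E'
from h import *
plan([*c2w(0,40.5,0)[:2],34],0.085+np.pi/2-2*np.pi); print(read_state()["gripper_width"])
i=get_image("wrist"); cv2.imwrite("pics/w12.png",i["frame"][:,:,::-1])
E
```

```text
clk 18.23 yaw -4.6279 pos_c [ 0.5 38.9 36.2] txyz [-0.0066  0.0022  0.0089] spin -0.0006437216159242386 j [ 0.11  0.48 -0.46  0.   -0.63 -0.03] F [ 1.7 -0.5 -1.4]
57.72756778612161
```

View pics/w12.png

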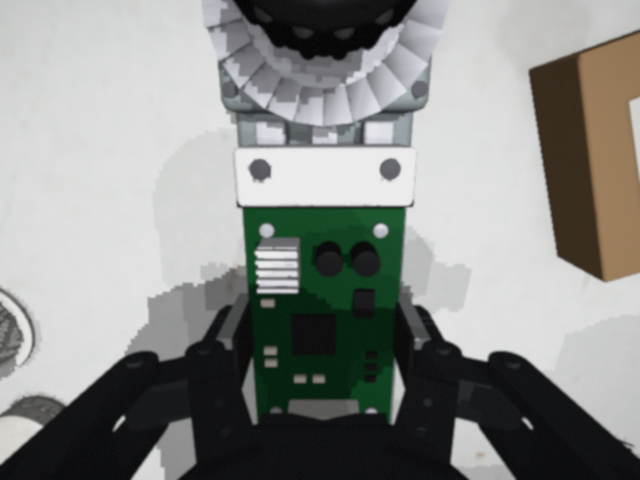

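play_rows([
  {"gripper": 1,"tx": 0,"ty": 0,"tz": 0.004,"spin": 0},
  {"gripper": 1,"tx": 0,"ty": 0,"tz": 0.008,"spin": 0},
  {"gripper": 1,"tx": 0,"ty": 0,"tz": 0.008,"spin": 0},
])

```text
clock: 18.65
position: [523.1, -101.1, 34.4]
ee_rot: [0.736, -0.677, 0.0, -0.0]
contact_force: [-0.4, -0.5, 1.0]
gripper_width: 57.5
```

play_rows([
  {"gripper": 1,"tx": 0,"ty": 0,"tz": 0.003,"spin": 0},
  {"gripper": 1,"tx": 0,"ty": 0,"tz": 0.003,"spin": 0},
])

```text
clock: 18.9
position: [523.1, -101.1, 34.1]
ee_rot: [0.736, -0.676, 0.0, -0.0]
contact_force: [-2.2, 1.0, 6.3]
gripper_width: 57.4
```

play_rows([
  {"gripper": -0.4,"tx": 0,"ty": 0,"tz": 0,"spin": 0},
  {"gripper": -0.8,"tx": 0,"ty": 0,"tz": 0,"spin": 0},
  {"gripper": -1,"tx": 0,"ty": 0,"tz": 0,"spin": 0},
  {"gripper": -1,"tx": 0,"ty": 0,"tz": 0,"spin": 0},
  {"gripper": -1,"tx": 0,"ty": 0,"tz": -0.1,"spin": 0},
  {"gripper": -1,"tx": 0,"ty": 0,"tz": -0.25,"spin": 0},
  {"gripper": -1,"tx": 0,"ty": 0,"tz": -0.45,"spin": 0},
  {"gripper": -1,"tx": 0,"ty": 0,"tz": -0.65,"spin": 0},
  {"gripper": 1,"tx": 0,"ty": 0,"tz": -0.65,"spin": 0},
])

```text
clock: 20.02
position: [525.5, -101.1, 200.4]
ee_rot: [0.737, -0.676, 0.004, -0.004]
contact_force: [0.8, -0.1, -0.2]
gripper_width: 69.7
```

```bash
python3 - <<'E'
from h import *
plan([*c2w(-36,-177,0)[:2],200],0.085+np.pi/2-2*np.pi)
i=get_image("wrist"); cv2.imwrite("pics/w13.png",i["frame"][:,:,::-1])
b=board(i,200,440,100,400,37); print(b, w2c([*b[0],37]))
for y in (-13,-10,90,95,98): print(y,proj(i,c2w(0,y,49)).round(0),proj(i,c2w(0,y,37)).round(0))
E
```

```text
clk 20.02 yaw -4.6273 pos_c [  2.9  38.6 200.4] txyz [8.625e-01 1.558e-01 8.000e-04] spin 0.0001643276324461489 j [ 0.11  0.27 -0.29  0.   -1.01 -0.03] F [ 0.8 -0.1 -0.2]
((523.1204833984375, -100.19116973876953), (58.95537185668945, 98.58502197265625), 4.785222053527832) [ 0.59321627 39.70180401 37.        ]
-13 [328. 161.] [328. 160.]
-10 [328. 165.] [328. 163.]
90 [328. 282.] [328. 276.]
95 [328. 287.] [328. 281.]
98 [328. 290.] [328. 284.]
```

View pics/w13.png

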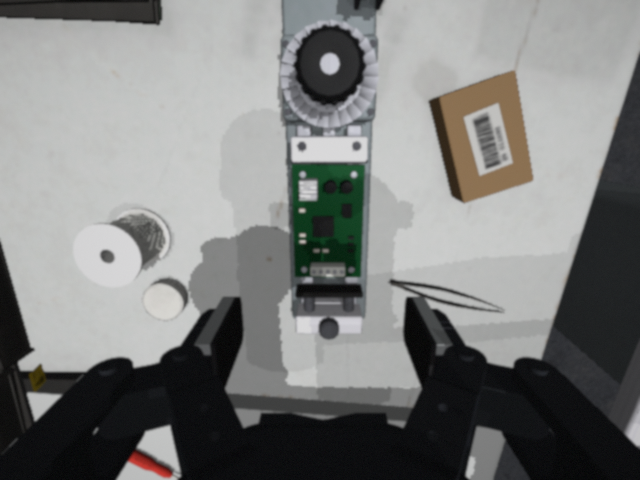

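play_rows([
  {"gripper": 1,"tx": 0.1,"ty": 0.02,"tz": 0,"spin": 0},
  {"gripper": 1,"tx": 0.3,"ty": 0.05,"tz": 0,"spin": 0},
  {"gripper": 1,"tx": 0.5,"ty": 0.09,"tz": 0,"spin": 0},
  {"gripper": 1,"tx": 0.7,"ty": 0.13,"tz": 0,"spin": 0},
  {"gripper": 1,"tx": 0.86,"ty": 0.155,"tz": 0,"spin": 0},
  {"gripper": 1,"tx": 0.87,"ty": 0.155,"tz": 0.05,"spin": 0},
  {"gripper": 1,"tx": 0.87,"ty": 0.155,"tz": 0.05,"spin": 0},
])

```text
clock: 20.95
position: [501.2, -320.4, 180.4]
ee_rot: [0.736, -0.677, -0.003, 0.001]
contact_force: [-0.2, -0.3, -0.0]
gripper_width: 0.0
```

```bash
python3 - <<'E'
from h import *
plan([*c2w(-36,-179,0)[:2],94],0.085+np.pi/2-2*np.pi); print(read_state()["gripper_width"])
E
```

```text
clk 20.95 yaw -4.6289 pos_c [ -39.9 -177.8  180.4] txyz [ 0.0057 -0.0175  0.3457] spin -0.0019575142745629805 j [-0.3   0.39 -0.16 -0.   -1.03  0.38] F [-0.2 -0.3 -0. ]
0.032793061426979395
```

play_rows([
  {"gripper": 1,"tx": 0.006,"ty": -0.01,"tz": 0.15,"spin": 0},
  {"gripper": 1,"tx": 0.006,"ty": -0.01,"tz": 0.3,"spin": 0},
  {"gripper": 1,"tx": 0.006,"ty": -0.01,"tz": 0.345,"spin": 0},
  {"gripper": 1,"tx": 0.006,"ty": -0.01,"tz": 0.345,"spin": 0},
  {"gripper": 1,"tx": 0.006,"ty": -0.01,"tz": 0.345,"spin": 0},
])

```text
clock: 21.58
position: [506.5, -322.4, 98.8]
ee_rot: [0.737, -0.676, 0.001, -0.0]
contact_force: [0.1, -0.5, -0.4]
gripper_width: 0.0
```

```bash
python3 - <<'E'
from h import *
plan([*c2w(-36,-117,0)[:2],94],0.085+np.pi/2-2*np.pi)
E
```

```text
clk 21.57 yaw -4.6269 pos_c [ -34.8 -180.3   98.8] txyz [-0.2534  0.0047  0.0186] spin 0.0005889462302345377 j [-0.3   0.48 -0.24  0.   -0.85  0.38] F [ 0.1 -0.5 -0.4]
```

play_rows([
  {"gripper": 1,"tx": -0.03,"ty": 0.004,"tz": 0.012,"spin": 0},
  {"gripper": 1,"tx": -0.08,"ty": 0.004,"tz": 0.012,"spin": 0},
  {"gripper": 1,"tx": -0.12,"ty": 0.004,"tz": 0.012,"spin": 0},
  {"gripper": 1,"tx": -0.15,"ty": 0.004,"tz": 0.012,"spin": 0},
  {"gripper": 1,"tx": -0.18,"ty": 0.004,"tz": 0.012,"spin": 0},
  {"gripper": 1,"tx": -0.205,"ty": 0.004,"tz": 0.012,"spin": 0},
  {"gripper": 1,"tx": -0.23,"ty": 0.004,"tz": 0.012,"spin": 0},
  {"gripper": 1,"tx": -0.255,"ty": 0.004,"tz": 0.012,"spin": 0},
  {"gripper": 1,"tx": -0.255,"ty": 0.004,"tz": 0.012,"spin": 0},
  {"gripper": 1,"tx": -0.255,"ty": 0.004,"tz": 0.012,"spin": 0},
])

```text
clock: 22.82
position: [499.0, -258.9, 94.1]
ee_rot: [0.736, -0.677, 0.0, 0.0]
contact_force: [0.7, -0.6, -0.5]
gripper_width: -0.3
```

```bash
python3 - <<'E'
from h import *
plan([*c2w(0,-75,0)[:2],200],0.085+np.pi/2-2*np.pi)
i=get_image("wrist"); cv2.imwrite("pics/w14.png",i["frame"][:,:,::-1])
E
```

```text
clk 22.82 yaw -4.6278 pos_c [ -36.9 -116.4   94.1] txyz [-0.1657 -0.1475 -0.4238] spin -0.0005757864922908552 j [-0.19  0.43 -0.34  0.   -0.8   0.27] F [ 0.7 -0.6 -0.5]
```

View pics/w14.png

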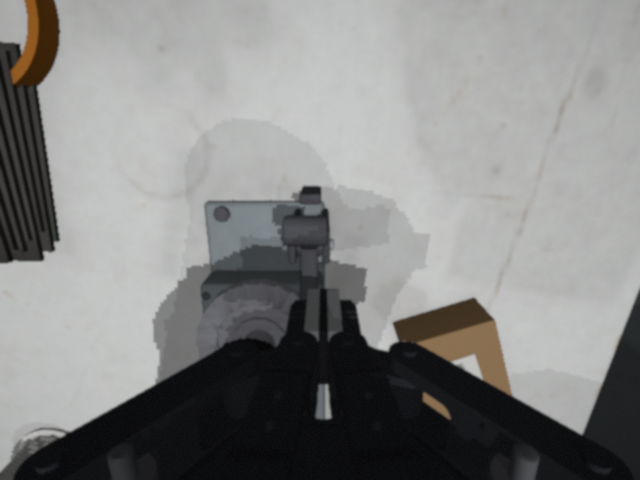

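play_rows([
  {"gripper": 1,"tx": 0,"ty": 0,"tz": -0.15,"spin": 0},
  {"gripper": -1,"tx": 0,"ty": 0,"tz": -0.35,"spin": 0},
  {"gripper": -1,"tx": -0.08,"ty": -0.07,"tz": -0.42,"spin": 0},
  {"gripper": -1,"tx": -0.165,"ty": -0.148,"tz": -0.42,"spin": 0},
  {"gripper": -1,"tx": -0.165,"ty": -0.148,"tz": -0.42,"spin": 0},
  {"gripper": -1,"tx": -0.165,"ty": -0.148,"tz": -0.42,"spin": 0},
])

```text
clock: 23.62
position: [531.9, -214.9, 198.7]
ee_rot: [0.736, -0.677, -0.0, 0.0]
contact_force: [-0.4, 0.0, 0.1]
gripper_width: 85.2
```

```bash
python3 - <<'E'
from h import *
plan([*c2w(0,-75,0)[:2],83],0.085+np.pi/2-2*np.pi)
i=get_image("wrist"); cv2.imwrite("pics/w15.png",i["frame"][:,:,::-1])
print(proj(i,c2w(0,-75,99)),proj(i,c2w(-30,-137,94.5)), proj(i,c2w(30,-13,49)))
E
```

```text
clk 23.62 yaw -4.6281 pos_c [ -0.4 -75.3 198.7] txyz [-0.0013 -0.0022  0.4627] spin -0.0008737176443316054 j [-0.1   0.34 -0.19 -0.   -1.05  0.19] F [-0.4  0.   0.1]
[321.59056911 244.83511749] [367.8054454  151.51632596] [287.72173213 293.91490726]
```

View pics/w15.png

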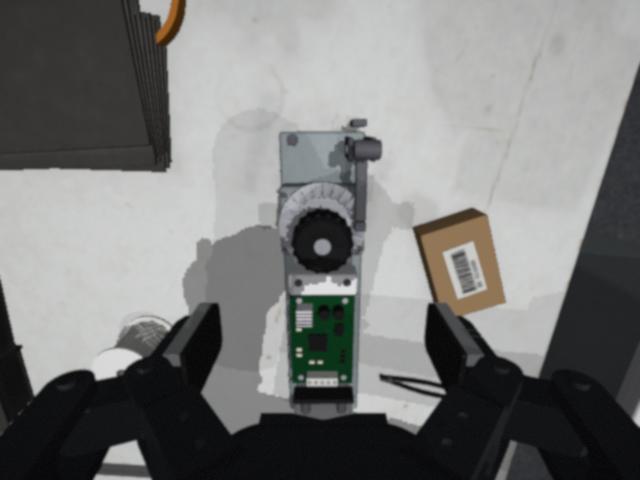

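play_rows([
  {"gripper": -1,"tx": -0.001,"ty": -0.002,"tz": 0.15,"spin": 0},
  {"gripper": -1,"tx": -0.001,"ty": -0.002,"tz": 0.32,"spin": 0},
  {"gripper": -1,"tx": -0.001,"ty": -0.002,"tz": 0.46,"spin": 0},
  {"gripper": -1,"tx": -0.001,"ty": -0.002,"tz": 0.46,"spin": 0},
  {"gripper": 1,"tx": -0.001,"ty": -0.002,"tz": 0.46,"spin": 0},
  {"gripper": 1,"tx": -0.001,"ty": -0.002,"tz": 0.46,"spin": 0},
  {"gripper": 1,"tx": -0.001,"ty": -0.002,"tz": 0.46,"spin": 0},
  {"gripper": 1,"tx": -0.001,"ty": -0.002,"tz": 0.46,"spin": 0},
  {"gripper": 1,"tx": -0.001,"ty": -0.002,"tz": 0.46,"spin": 0},
  {"gripper": 1,"tx": -0.001,"ty": -0.002,"tz": 0.46,"spin": 0},
])

```text
clock: 24.92
position: [532.5, -214.7, 86.1]
ee_rot: [0.736, -0.677, 0.0, 0.0]
contact_force: [-3.2, -0.5, 6.1]
gripper_width: 40.3
```

```bash
cat > st.py <<'E'
from h import *
plan([*c2w(0,-75,0)[:2],83]); s=read_state(); print("torque",s["wrist_torque"].round(3),"w",round(s["gripper_width"],1))
E
python3 st.py
```

```text
clk 24.93 yaw -4.6277 pos_c [  0.2 -75.2  86.1] txyz [-0.0009  0.001   0.0124] spin None j [-0.1   0.46 -0.32  0.   -0.79  0.19] F [-3.2 -0.5  6.1]
torque [-0.068  0.877 -0.02 ] w 40.3
```

play_rows([
  {"gripper": 1,"tx": 0,"ty": 0,"tz": 0,"spin": 0.06},
  {"gripper": 1,"tx": 0,"ty": 0,"tz": 0,"spin": 0.12},
  {"gripper": 1,"tx": 0,"ty": 0,"tz": 0,"spin": 0.18},
  {"gripper": 1,"tx": 0,"ty": 0,"tz": 0,"spin": 0.24},
  {"gripper": 1,"tx": 0,"ty": 0,"tz": 0,"spin": 0.3},
  {"gripper": 1,"tx": 0,"ty": 0,"tz": 0,"spin": 0.36},
  {"gripper": 1,"tx": 0,"ty": 0,"tz": 0,"spin": 0.36},
])

```text
clock: 25.8
position: [532.5, -214.7, 86.1]
ee_rot: [-0.634, 0.774, -0.0, -0.0]
contact_force: [-3.7, -0.7, 7.5]
gripper_width: 40.4
```

```bash
python3 st.py
```

```text
clk 25.8 yaw 1.3724 pos_c [  0.2 -75.2  86.1] txyz [-0.0006  0.001   0.0123] spin None j [-0.1   0.46 -0.32  0.   -0.79 -0.1 ] F [-3.7 -0.7  7.5]
torque [-0.038  0.952 -0.025] w 40.4
```

play_rows([
  {"gripper": 1,"tx": 0,"ty": 0,"tz": 0,"spin": 0.06},
  {"gripper": 1,"tx": 0,"ty": 0,"tz": 0,"spin": 0.12},
  {"gripper": 1,"tx": 0,"ty": 0,"tz": 0,"spin": 0.18},
  {"gripper": 1,"tx": 0,"ty": 0,"tz": 0,"spin": 0.24},
  {"gripper": 1,"tx": 0,"ty": 0,"tz": 0,"spin": 0.3},
  {"gripper": 1,"tx": 0,"ty": 0,"tz": 0,"spin": 0.34},
  {"gripper": 1,"tx": 0,"ty": 0,"tz": 0,"spin": 0.34},
])

```text
clock: 26.68
position: [532.4, -214.7, 86.1]
ee_rot: [-0.525, 0.851, -0.0, -0.0]
contact_force: [-4.0, -0.0, 6.0]
gripper_width: 40.4
```

```bash
python3 st.py
```

```text
clk 26.68 yaw 1.1054 pos_c [  0.2 -75.2  86.1] txyz [-0.0003  0.001   0.0124] spin None j [-0.1   0.46 -0.32  0.   -0.79 -0.37] F [-4. -0.  6.]
torque [-0.087  0.891 -0.085] w 40.4
```

play_rows([
  {"gripper": 1,"tx": 0,"ty": 0,"tz": 0,"spin": 0.05},
  {"gripper": 1,"tx": 0,"ty": 0,"tz": 0,"spin": 0.1},
  {"gripper": 1,"tx": 0,"ty": 0,"tz": 0,"spin": 0.15},
  {"gripper": 1,"tx": 0,"ty": 0,"tz": 0,"spin": 0.15},
])

```text
clock: 27.18
position: [532.4, -214.7, 86.1]
ee_rot: [-0.474, 0.881, -0.0, -0.0]
contact_force: [-3.9, 0.3, 5.4]
gripper_width: 40.3
```

```bash
python3 st.py
```

```text
clk 27.18 yaw 0.9877 pos_c [  0.1 -75.2  86.1] txyz [-0.0003  0.0009  0.0124] spin None j [-0.1   0.46 -0.32  0.   -0.79 -0.48] F [-3.9  0.3  5.4]
torque [-0.041  0.93  -0.047] w 40.3
```

play_rows([
  {"gripper": 1,"tx": 0,"ty": 0,"tz": 0,"spin": 0.05},
  {"gripper": 1,"tx": 0,"ty": 0,"tz": 0,"spin": 0.1},
  {"gripper": 1,"tx": 0,"ty": 0,"tz": 0,"spin": 0.15},
  {"gripper": 1,"tx": 0,"ty": 0,"tz": 0,"spin": 0.19},
  {"gripper": 1,"tx": 0,"ty": 0,"tz": 0,"spin": 0.19},
  {"gripper": 1,"tx": 0,"ty": 0,"tz": 0,"spin": 0.19},
])

```text
clock: 27.92
position: [532.4, -214.7, 86.1]
ee_rot: [-0.407, 0.913, -0.0, -0.0]
contact_force: [-3.4, 0.5, 5.7]
gripper_width: 40.5
```

```bash
python3 st.py
```

```text
clk 27.93 yaw 0.839 pos_c [  0.1 -75.2  86.1] txyz [-0.0002  0.0008  0.0122] spin None j [-0.1   0.46 -0.32  0.   -0.79 -0.63] F [-3.4  0.5  5.7]
torque [-0.079  0.924  0.075] w 40.5
```

```bash
python3 - <<'E'
from h import *
t=[]
for k in range(6):
    i=get_image("wrist"); t.append(read_state()["wrist_torque"][2])
print(np.round(t,3),np.mean(t)); cv2.imwrite("pics/w16.png",i["frame"][:,:,::-1])
E
```

```text
[ 0.054  0.021  0.048  0.107  0.089 -0.024] 0.049118015445578124
```

View pics/w16.png

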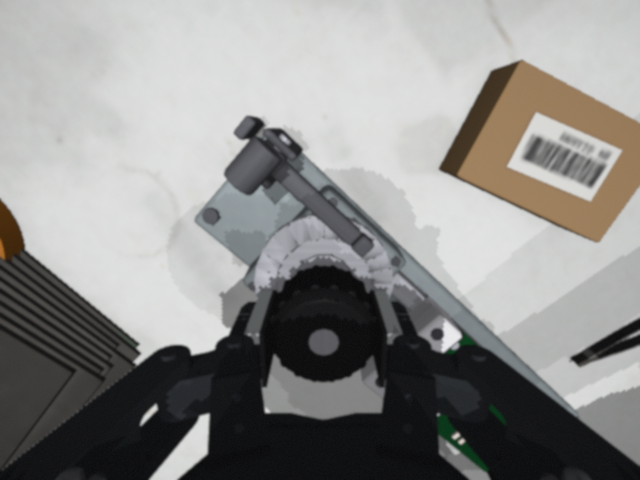

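play_rows([
  {"gripper": 1,"tx": 0,"ty": 0,"tz": 0,"spin": 0.05},
  {"gripper": 1,"tx": 0,"ty": 0,"tz": 0,"spin": 0.1},
  {"gripper": 1,"tx": 0,"ty": 0,"tz": 0,"spin": 0.15},
  {"gripper": 1,"tx": 0,"ty": 0,"tz": 0,"spin": 0.2},
  {"gripper": 1,"tx": 0,"ty": 0,"tz": 0,"spin": 0.25},
  {"gripper": 1,"tx": 0,"ty": 0,"tz": 0,"spin": 0.3},
  {"gripper": 1,"tx": 0,"ty": 0,"tz": 0,"spin": 0.34},
  {"gripper": 1,"tx": 0,"ty": 0,"tz": 0,"spin": 0.34},
  {"gripper": 1,"tx": 0,"ty": 0,"tz": 0,"spin": 0.34},
])

```text
clock: 29.35
position: [532.4, -214.7, 86.1]
ee_rot: [-0.282, 0.959, -0.0, -0.0]
contact_force: [-4.4, 0.7, 5.9]
gripper_width: 40.5
```

```bash
python3 st.py; python3 - <<'E'
from h import *
t=[]
for k in range(8):
    i=get_image("wrist"); t.append(read_state()["wrist_torque"][2])
print(np.round(t,3),np.mean(t))
E
```

```text
clk 29.35 yaw 0.5726 pos_c [  0.1 -75.2  86.1] txyz [0.     0.0007 0.0123] spin None j [-0.1   0.46 -0.32  0.   -0.79 -0.9 ] F [-4.4  0.7  5.9]
torque [-0.017  0.986  0.152] w 40.5
[0.162 0.187 0.173 0.138 0.119 0.162 0.176 0.22 ] 0.16721888031567178
```

play_rows([
  {"gripper": 1,"tx": 0,"ty": 0,"tz": 0,"spin": 0.02},
  {"gripper": 1,"tx": 0,"ty": 0,"tz": 0,"spin": 0.04},
  {"gripper": 1,"tx": 0,"ty": 0,"tz": 0,"spin": 0.04},
  {"gripper": 1,"tx": 0,"ty": 0,"tz": 0,"spin": 0.04},
])

```text
clock: 30.25
position: [532.3, -214.7, 86.1]
ee_rot: [-0.267, 0.964, -0.0, -0.0]
contact_force: [-3.8, -0.0, 6.0]
gripper_width: 40.1
```

```bash
python3 st.py; python3 - <<'E'
from h import *
t=[]
for k in range(8):
    i=get_image("wrist"); t.append(read_state()["wrist_torque"][2])
print(np.round(t,3),np.mean(t))
E
```

```text
clk 30.25 yaw 0.5412 pos_c [  0.1 -75.1  86.1] txyz [-0.0001  0.0006  0.0122] spin None j [-0.1   0.46 -0.32  0.   -0.79 -0.93] F [-3.8 -0.   6. ]
torque [-0.004  0.963  0.258] w 40.1
[0.183 0.237 0.154 0.237 0.2   0.224 0.208 0.251] 0.21177747084867837
```

play_rows([
  {"gripper": -0.3,"tx": 0,"ty": 0,"tz": 0,"spin": 0},
  {"gripper": -0.3,"tx": 0,"ty": 0,"tz": 0,"spin": 0},
  {"gripper": -0.3,"tx": 0,"ty": 0,"tz": 0,"spin": 0},
  {"gripper": -0.3,"tx": 0,"ty": 0,"tz": 0,"spin": 0},
])

```text
clock: 31.15
position: [532.9, -214.4, 84.0]
ee_rot: [-0.267, 0.964, 0.0, 0.0]
contact_force: [-0.2, -0.6, -0.3]
gripper_width: 55.3
```

Now lift off and look at where the jaw settled.

play_rows([
  {"gripper": -0.3,"tx": 0,"ty": 0,"tz": -0.1,"spin": 0},
  {"gripper": -0.3,"tx": 0,"ty": 0,"tz": -0.3,"spin": 0},
  {"gripper": -1,"tx": 0,"ty": 0,"tz": -0.5,"spin": 0},
  {"gripper": -1,"tx": 0.15,"ty": -0.2,"tz": -0.6,"spin": 0},
  {"gripper": -1,"tx": 0.35,"ty": -0.4,"tz": -0.6,"spin": 0},
  {"gripper": -1,"tx": 0.5,"ty": -0.6,"tz": -0.6,"spin": 0},
  {"gripper": -1,"tx": 0.6,"ty": -0.7,"tz": -0.6,"spin": 0},
  {"gripper": -1,"tx": 0.6,"ty": -0.7,"tz": -0.6,"spin": 0},
])

```text
clock: 32.15
position: [492.7, -444.5, 232.8]
ee_rot: [-0.264, 0.964, 0.0, -0.001]
contact_force: [0.4, 0.7, -0.9]
gripper_width: 85.6
```

```bash
python3 st.py; python3 - <<'E'
from h import *
i=get_image("top"); crop(i,"t20.png",290,200,190,80,4); cv2.imwrite("pics/t20f.png",i["frame"][:,:,::-1])
i=get_image("wrist"); cv2.imwrite("pics/w20.png",i["frame"][:,:,::-1])
E
```

```text
clk 32.15 yaw 0.5351 pos_c [ -58.9 -300.8  232.8] txyz [-0.6057  0.7101  0.5996] spin None j [-0.49  0.46  0.09  0.   -1.21 -0.54] F [ 0.4  0.7 -0.9]
torque [0.014 0.001 0.002] w 85.6
```

View pics/t20.png

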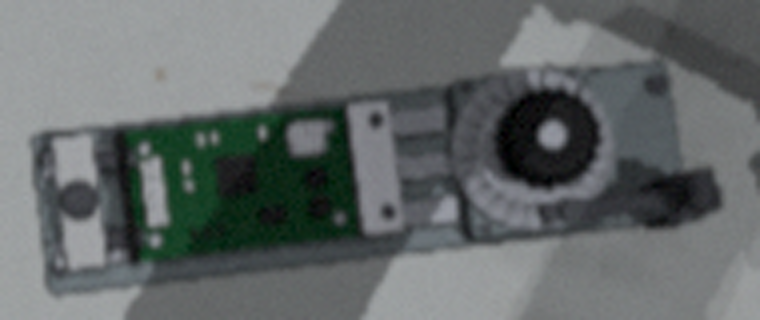

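View pics/t20f.png

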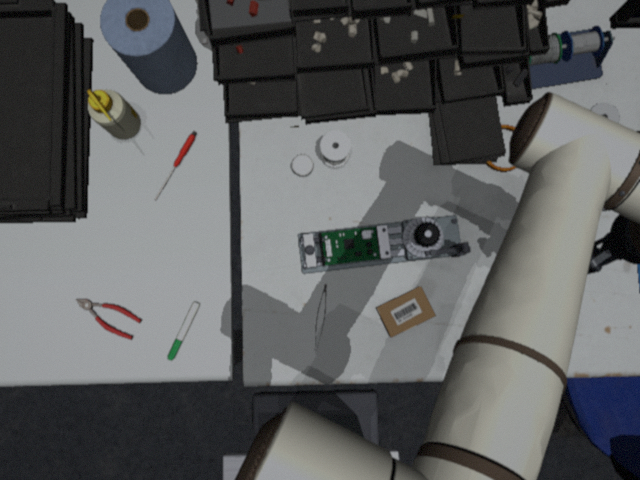

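```bash
python3 - <<'E'
from h import *
i=get_image("top"); b=board(i,310,390,215,275,37); print(b,w2c([*b[0],37]))
print(read_state()["contact_force"],read_state()["clock"])
job_done()
E
```

```text
((521.3091430664062, -83.42852020263672), (59.0761604309082, 100.14008331298828), 5.136740684509277) [ 0.21152557 56.55771352 37.        ]
[ 0.99477977  0.10134899 -0.26277252] 32.3
the job is handed in; nothing more can be done
```

The board is clamped and the pawl is in; I handed the job in at about 32 s of the 72 s allowed, with the arm clear of everything. I threw the pawl back, opened the jaws fully, stood the board on the rails, dropped the pawl in again and turned the knob on four clicks.

**Grip:** at the last hold, just past the fourth tooth, the knob's pull-back was about 0.21 N m. That suggests about 10 N once it springs back to the tooth. In the top picture the jaw settled at about 19 mm of travel, where the fourth tooth should be. The pad was pushed in about 7.4 mm, which gives about 11 N. Both estimates are within the 6 to 20 N range.

**Board position:** it sits 0.2 mm off the centre line and turned about 0.3° from the clamp. The top camera shows it lying between the jaws.

**Pawl:** it dropped into the teeth on the first push, and the ratchet was never forced back against it. When I first opened the jaws I pressed the knob briefly against its end stop, at about 1.3 N m, with the pawl thrown back.

**Surroundings:** I saw nothing disturbed. The reel is where it was, but the arm hid the right side of the bench (blue pen and grey screwdriver) in the last top picture, so I did not recheck those.

**Disagreement:** my first camera estimate put the unpressed pad at about 96 mm. The knob's feel put it nearer 99, and I went by the feel.

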